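# Line up the slide carriers on the lab bench

### The arm

A 6-joint arm with a two-finger parallel gripper is mounted at the origin on the work surface. World frame = base frame: x ahead of the robot, y to its left, z up, the work surface at z = 0. Lengths are in m, angles in degrees, forces in N, time in s.
With the tool pointing down it reaches from about 0.275 to 0.975 m from the base axis. Payload 8.4 kg.
Tool frame: the origin (TCP) lies at the very end of the fingers, on their centre line; the grasp point (between the pads) lies 19 mm behind it (hold_point_z is the z of the grasp point in the tool frame, in m); z points along the fingers, x is the direction in which the jaws open and shut, and the axes are right-handed (so a half turn about z gives the same grasp; the last joint's range is limited). The gripper opens to 92 mm and grips with 3 to 60 N. Pads are 20 mm wide; open, the fingers measure 128 mm over their backs; the gripper's body (75 mm by 189 mm) begins 69 mm behind the grasp point.
Start: joints at [-72.101, 20.225, 93.587, -0, 66.188, -0.138], TCP at [0.194, -0.594, 0.215] pointing down, gripper open.
Joint ranges: [-150.9, 150.9], [-52.94, 120.26], [3.33, 152.33], [-74.26, 254.26], [0, 154.13], [-172.89, 172.89]. Speed limits (degrees/s): [127.2, 127.2, 159.86, 180, 180, 180].

### API

Orientations are given as a 3x3 rotation matrix whose columns are the frame's x, y, z axes.
In Python, from station import read_state, camera, camera_model, hand_in, hold_point_z gives the robot as it stands.
- The arm moves only by the shell command python3 -m crank 'ROWS' [FORCE]. ROWS is JSON, a list of rows, each an object with "jaw": the closure, from -1 (fully open) to 1 (shut); "offset": the shift along the tool's x, y, z in mm, a list of three; "delta_rot": the turn, a rotation vector about the tool's x, y, z in rad, a list of three. A call has 1 to 10 rows; each row is the pose to reach, as a shift and turn from the pose commanded when the call began, along the tool's axes at that moment; what a row does not reach only later rows make up. A row lasts 1/8 s, in which the tool goes at most 62.5 mm and 10.7 degrees, less where a joint would pass 70% of its speed; a pose out of reach is approached as far as the arm can. A call with a gripper value outside its range is refused whole. The fingers move at their own pace and stop on an object; FORCE is the grip in N (left out, the last holds). Time passes only in rows, so rows that repeat a pose let the fingers close. It gives the time, the measured TCP pose, the force and the opening at its end, in the units of the state.
- read_state(): the state, without advancing time (a new reading comes with each control period).
- camera(name): name is "scene" or "top" or "wrist"; returns the picture (384x512x3 uint8, red, green, blue); there is no depth.
- camera_model(name): a dict with "intrinsics" (3x3 intrinsics, pixels), "position" and "orientation" of the camera in the world. Camera axes: x right, y up, looking along -z (the intrinsics and any distortion apply to the point x, -y, -z); pixel columns grow to the right and rows downward; lengths in m; the calibration is good to about 2 mm. The wrist camera is an equidistant fisheye: a pixel r from the principal point sees the ray r / f radians off the axis. A picture is of the moment at which its call begins: read the wrist's pose just before it. camera_model takes no time and is no camera call; for the wrist camera it gives the pose at the moment of the call.
- hand_in(): hands the job in, once; it reports no verdict.
The state is a dict: "time": time; "q": joint angles; "joint_vel": joint speeds; "joint_efforts": joint torques, N m; "position": TCP position; "tool_rot": TCP orientation; "ft_force": force on the tool from outside, world axes, zero at the start; "ft_torque": the same for the moment, N m; "gripper_width": finger opening in m.
Only numpy, scipy, OpenCV 4.12 (cv2) and the standard library are available. Lean on these libraries where they do the work, as an engineer would, in place of code of your own. Each camera call takes 0.05 s, during which the arm holds its last target.

### The job

Pick out the three wooden slide carriers of the middle length and slide them into an even row against the dark wooden stop strip: each with one end flush against the strip, square to it, and centred on its own white mark. Their slides are freshly mounted, so keep the carriers flat on the bench and never lift or tip them. Leave the short and the long carrier and everything else on the bench where they stand.

Things in the scene. Friction and masses are not known exactly. Their poses are not given: they have to be found in the camera images.
- carrier_a: Hardwood slide carrier of the middle length, a plain block 110 long x 44 wide x 26 high (mm), about 0.09 kg, with a thin glass slide let flush into its top. Origin at the centre of its underside; x runs along its length, z up; its two ends are equivalent. Must go into the row; slide it, do not lift it.
- carrier_b: Hardwood slide carrier of the middle length, a plain block 110 long x 44 wide x 26 high (mm), about 0.09 kg, with a thin glass slide let flush into its top. Origin at the centre of its underside; x runs along its length, z up; its two ends are equivalent. Must go into the row; slide it, do not lift it.
- carrier_c: Hardwood slide carrier of the middle length, a plain block 110 long x 44 wide x 26 high (mm), about 0.09 kg, with a thin glass slide let flush into its top. Origin at the centre of its underside; x runs along its length, z up; its two ends are equivalent. Must go into the row; slide it, do not lift it.
- carrier_short: Look-alike carrier, 85 long x 44 wide x 26 high (mm). Not for the row; leave it. Origin centre of underside, x along its length.
- carrier_long: Look-alike carrier, 135 long x 44 wide x 26 high (mm). Not for the row; leave it. Origin centre of underside, x along its length.
- stop_strip: Dark wooden strip fixed to the bench, 270 long (its y) x 30 deep (its x) x 20 high (mm), origin at the centre of its underside. Its flat stop face is at x = -15 mm and looks along -x, towards the robot. Three narrow white lines across its top and down its stop face, at y = -80, 0 and +80 mm, mark the three places of the row.
- mark0 (a point): Foot of the white line at y = -80 mm of stop_strip, on the stop face at bench height; axes as stop_strip. A carrier in place has its centre 55 mm in front (-x) of this point, its length along the strip's x.
- mark1 (a point): Foot of the white line at y = 0 mm of stop_strip, on the stop face at bench height; axes as stop_strip. A carrier in place has its centre 55 mm in front (-x) of this point, its length along the strip's x.
- mark2 (a point): Foot of the white line at y = 80 mm of stop_strip, on the stop face at bench height; axes as stop_strip. A carrier in place has its centre 55 mm in front (-x) of this point, its length along the strip's x.
- amber_bottle: Bystander: loose amber bottle, 56 across x 120 high (mm); origin centre of underside. Leave it.
- specimen_jar: Bystander: loose white jar, 60 across x 85 high (mm); origin centre of underside. Leave it.
- beaker: Bystander: loose open steel beaker, 68 across the rim x 80 high (mm), standing beyond the strip's +y end; origin centre of underside. Leave it.
- stain_jar: Bystander: loose white square staining jar with grey lid, 66 x 66 x 85 high (mm), standing beyond the strip's -y end; origin centre of underside. Leave it.
- dropper_bottle: Bystander: small loose brown dropper bottle with a dark rubber top, 32 across x 65 high (mm), standing in front of the row, about 170 mm before the middle of the strip in its x and up to 80 mm to either side; origin centre of underside. Leave it.
- wash_bottle: Bystander: loose white wash bottle, 68 across, 150 high to the cap, its red spout up to 190 high and 58 out (mm); origin centre of underside. Leave it.
- dish_stack: Bystander: loose stack of clear dishes, 97 across x 45 high (mm); origin centre of underside. Leave it.
There are look-alikes about, which are no part of the job. Leave any pink or purple look-alike of the carrier_c alone.

How it is judged (in metres and radians):
At the end, for the whole second after the job is handed in: Each of the three marks has one middle-length carrier: its end within 5 mm of the stop face, its centre line within 7 mm of the mark, square to the strip within 0.08 rad (4.6 degrees), flat on the bench, at rest (((x of carrier_a in the frame of mark0 between -0.06 and -0.05 m and y of carrier_a in the frame of mark0 between -0.007 and 0.007 m and angle between the x axis of carrier_a and the x axis of stop_strip, either way round below 0.08 rad) or (x of carrier_b in the frame of mark0 between -0.06 and -0.05 m and y of carrier_b in the frame of mark0 between -0.007 and 0.007 m and angle between the x axis of carrier_b and the x axis of stop_strip, either way round below 0.08 rad) or (x of carrier_c in the frame of mark0 between -0.06 and -0.05 m and y of carrier_c in the frame of mark0 between -0.007 and 0.007 m and angle between the x axis of carrier_c and the x axis of stop_strip, either way round below 0.08 rad)) and ((x of carrier_a in the frame of mark1 between -0.06 and -0.05 m and y of carrier_a in the frame of mark1 between -0.007 and 0.007 m and angle between the x axis of carrier_a and the x axis of stop_strip, either way round below 0.08 rad) or (x of carrier_b in the frame of mark1 between -0.06 and -0.05 m and y of carrier_b in the frame of mark1 between -0.007 and 0.007 m and angle between the x axis of carrier_b and the x axis of stop_strip, either way round below 0.08 rad) or (x of carrier_c in the frame of mark1 between -0.06 and -0.05 m and y of carrier_c in the frame of mark1 between -0.007 and 0.007 m and angle between the x axis of carrier_c and the x axis of stop_strip, either way round below 0.08 rad)) and ((x of carrier_a in the frame of mark2 between -0.06 and -0.05 m and y of carrier_a in the frame of mark2 between -0.007 and 0.007 m and angle between the x axis of carrier_a and the x axis of stop_strip, either way round below 0.08 rad) or (x of carrier_b in the frame of mark2 between -0.06 and -0.05 m and y of carrier_b in the frame of mark2 between -0.007 and 0.007 m and angle between the x axis of carrier_b and the x axis of stop_strip, either way round below 0.08 rad) or (x of carrier_c in the frame of mark2 between -0.06 and -0.05 m and y of carrier_c in the frame of mark2 between -0.007 and 0.007 m and angle between the x axis of carrier_c and the x axis of stop_strip, either way round below 0.08 rad)) and height (world z) of each of carrier_a, carrier_b, carrier_c below 0.005 m and angle between each of carrier_a, carrier_b, carrier_c's own z axis and vertical below 0.05 rad and linear speed of each of carrier_a, carrier_b, carrier_c below 0.01 m/s); the robot touches nothing.
It fails at once if a carrier is lifted off the bench (more than 15 mm) or tipped (more than about 11 degrees) (height (world z) of any of carrier_a, carrier_b, carrier_c above 0.015 m or angle between any of carrier_a, carrier_b, carrier_c's own z axis and vertical above 0.2 rad).
It fails at once if the short or long carrier or a bystander is moved more than 15 mm or tipped (distance of any of carrier_short, carrier_long, amber_bottle, specimen_jar, beaker, stain_jar, dropper_bottle, wash_bottle, dish_stack from where it was at the start of the episode above 0.015 m or angle between any of carrier_short, carrier_long, amber_bottle, specimen_jar, beaker, stain_jar, dropper_bottle, wash_bottle, dish_stack's own z axis and vertical above 0.2 rad).
It also fails if it takes over 69 s, if anything falls off the work surface, if the arm or the gripper's body presses on something with over 40 N, if the wrist force passes 120 N, or if a joint passes its speed limit or range.

## Working session

There is one attempt and no reset: what is moved stays moved. The work goes in short steps, Python scripts to look and compute and a shell command to move; the robot and the scene stay as the last step left them, time stands still between calls to the robot, and variables do not carry over. Pictures are saved under pics/ and viewed, and the job is handed in when it is done.

```bash
ls; mkdir -p pics; python3 - <<'E'
from station import *
import cv2
print(read_state())
for n in("scene","top","wrist"):
    print(n,camera_model(n))
    cv2.imwrite(f"pics/{n}0.png",camera(n)[:,:,::-1])
E
```

```text
pics
{'time': 0.0, 'q': array([-7.21012753e+01,  2.02618830e+01,  9.36290980e+01, -4.46242959e-04,
        6.61877489e+01, -1.36797650e-01]), 'joint_vel': array([ 0.01192946,  0.00090129,  0.10322383,  0.10565508, -0.09140486,
        0.06335657]), 'joint_efforts': array([ 3.06196025e-04, -5.93847799e+01, -3.34216547e+01,  6.96701906e-02,
        2.35925359e-02, -7.36978291e-05]), 'position': array([ 0.19335615, -0.5938154 ,  0.21387011]), 'tool_rot': array([[ 3.09609272e-01, -9.50863773e-01, -4.29088821e-04],
       [-9.50862877e-01, -3.09609570e-01,  1.30540120e-03],
       [-1.37410872e-03,  3.84031437e-06, -9.99999056e-01]]), 'ft_force': array([0.69281361, 0.0194195 , 0.57015697]), 'ft_torque': array([-0.04901549, -0.00496983, -0.00667763]), 'gripper_width': 0.09195985697046975}
scene {'intrinsics': array([[419.08335009,   0.        , 255.89215493],
       [  0.        , 419.08335009, 190.28565932],
       [  0.        ,   0.        ,   1.        ]]), 'position': array([1.24786238, 0.7202429 , 0.83458335]), 'orientation': array([[-0.75857716, -0.37520115,  0.53271454],
       [ 0
[... 179 characters left out ...]
 382.08218652, 195.29085887],
       [  0.        ,   0.        ,   1.        ]]), 'position': array([ 0.2386015 , -0.08788333,  1.60358965]), 'orientation': array([[ 0.00145974,  0.98512684, -0.17182253],
       [-0.99986859,  0.00421196,  0.0156543 ],
       [ 0.01614518,  0.1717771 ,  0.98500353]])}
wrist {'intrinsics': array([[297.31863964,   0.        , 254.78623589],
       [  0.        , 297.31863964, 199.58102211],
       [  0.        ,   0.        ,   1.        ]]), 'position': array([ 0.26292424, -0.57229467,  0.38219125]), 'orientation': array([[ 0.30906987,  0.91825479,  0.24755598],
       [-0.9510386 ,  0.29873951,  0.07924831],
       [-0.00118461, -0.25992855,  0.96562712]])}
```

View pics/scene0.png

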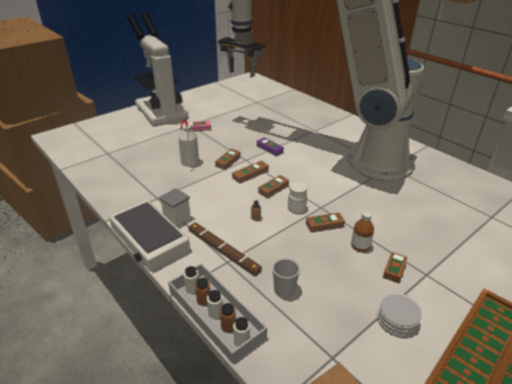

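View pics/top0.png

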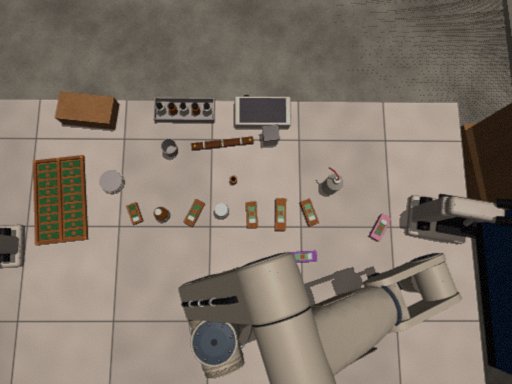

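View pics/wrist0.png

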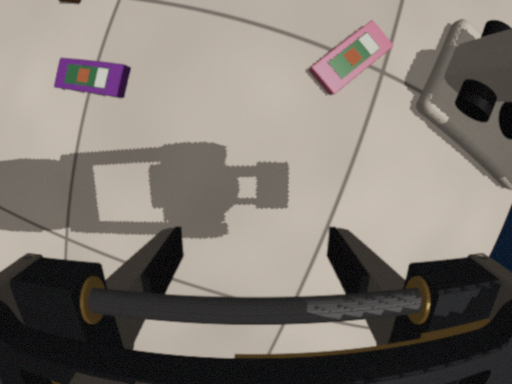

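```bash
cat > h.py <<'E'
import numpy as np, cv2
from station import *
def px2w(n,u,v,z,m=None):
    m=m or camera_model(n); K=m['intrinsics']
    a=(u-K[0,2])/K[0,0]; b=(v-K[1,2])/K[1,1]
    if n=='wrist':
        r=np.hypot(a,b); s=np.sin(r)/r if r>1e-9 else 1
        d=np.array([a*s,-b*s,-np.cos(r)])
    else: d=np.array([a,-b,-1])
    d=m['orientation']@d; p=m['position']
    return p+d*(z-p[2])/d[2]
def w2px(n,P,m=None):
    m=m or camera_model(n); K=m['intrinsics']
    c=m['orientation'].T@(np.array(P)-m['position']); x,y,z=c[0],-c[1],-c[2]
    if n=='wrist':
        r=np.hypot(x,y); t=np.arctan2(r,z); a,b=(x/r*t,y/r*t) if r>1e-9 else (0,0)
    else: a,b=x/z,y/z
    return K[0,0]*a+K[0,2],K[1,1]*b+K[1,2]
E
python3 - <<'E'
from h import *
im=cv2.imread('pics/top0.png')
cv2.imwrite('pics/topA.png',cv2.resize(im[125:245,110:260],None,fx=5,fy=5,interpolation=cv2.INTER_CUBIC))
cv2.imwrite('pics/topB.png',cv2.resize(im[125:245,225:375],None,fx=5,fy=5,interpolation=cv2.INTER_CUBIC))
E
```

```text
(no output)
```

View pics/topA.png

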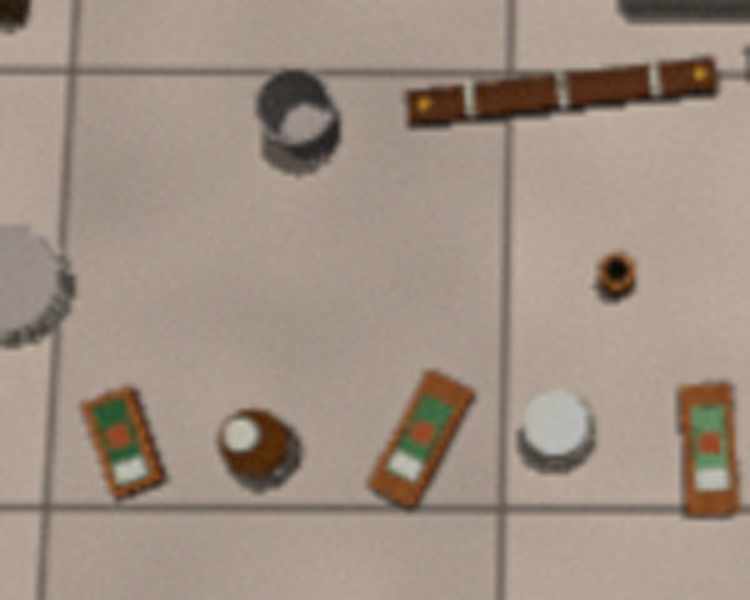

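View pics/topB.png

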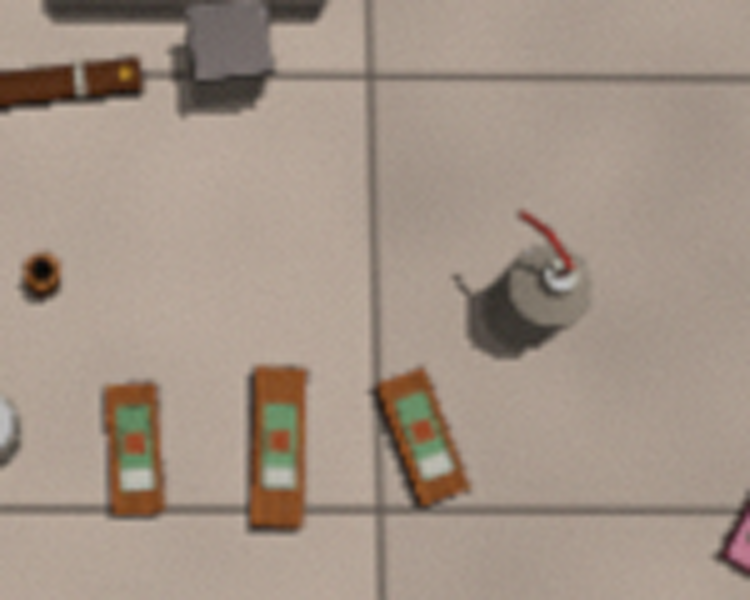

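Candidates in the top view: wooden carriers at (135,213), (194,213), (252,215), (281,214) and (309,212), plus a purple look-alike at (305,257) and a pink one at (380,228). I'll measure lengths from the corners.

```bash
python3 - <<'E'
from h import *
m=camera_model('top')
A=(110,125);B=(225,125)
def w(o,p,z): return px2w('top',p[0]/5+o[0]-0.4,p[1]/5+o[1]-0.4,z,m)[:2]
# corners: far-left, far-right, near-right, near-left
C={'135':(A,[(82,403),(133,387),(168,482),(120,500)]),
'194':(A,[(430,370),(475,395),(410,509),(367,487)]),
'252':(A,[(679,388),(733,383),(738,514),(685,517)]),
'281':(B,[(252,367),(306,369),(301,529),(248,527)]),
'309':(B,[(377,384),(424,369),(469,490),(424,508)])}
for k,(o,c) in C.items():
    P=np.array([w(o,p,.026) for p in c]); ax=(P[0]+P[1]-P[2]-P[3])/2; wd=(P[0]+P[3]-P[1]-P[2])/2
    print(k,P.mean(0).round(4),'len',np.linalg.norm(ax).round(4),'wid',np.linalg.norm(wd).round(4),'ang',np.degrees(np.arctan2(ax[1],ax[0])).round(1))
# strip top corners z=.02
S=np.array([w(A,p,.02) for p in [(407,92),(715,58),(717,91),(410,127)]])
print('strip',S.round(4), S.mean(0)); d=S[0]+S[3]-S[1]-S[2]; print('len',np.linalg.norm(d)/2,'yaw', np.degrees(np.arctan2(-d[0],d[1])))
for nm,p in (('m2',(469,100)),('m1',(563,90)),('m0',(655,79))): print(nm,w(A,p,.02))
for nm,o,p,z in (('dropper',A,(617,268),.065),('jar',A,(557,424),.085),('amber',A,(241,434),.12),('dropbase',A,(615,288),0.01),('beaker',A,(294,108),.08),('stain',B,(228,40),.085),('wash',B,(552,282),.15),('purple',(0,0),(305*5,257*5),.026)): print(nm,w(o,p,z).round(3))
E
```

```text
135 [0.4367 0.3591] len 0.0869 wid 0.0425 ang 23.2
194 [0.44   0.1156] len 0.1091 wid 0.0418 ang -27.6
252 [ 0.4323 -0.1235] len 0.1088 wid 0.0446 ang 2.4
281 [ 0.435  -0.2426] len 0.1342 wid 0.0446 ang -2.3
309 [ 0.4438 -0.3652] len 0.1089 wid 0.0413 ang 19.2
strip [[ 0.742   0.136 ]
 [ 0.7743 -0.129 ]
 [ 0.7447 -0.1307]
 [ 0.7108  0.1326]] [0.74295902 0.00223241]
len 0.2661571695441703 yaw 7.140693052906223
m2 [0.73520438 0.0826163 ]
m1 [0.74468107 0.00200334]
m0 [ 0.75507786 -0.07716401]
dropper [ 0.578 -0.047]
jar [ 0.446 -0.001]
amber [0.432 0.243]
dropbase [ 0.573 -0.044]
beaker [0.709 0.22 ]
stain [ 0.768 -0.2  ]
wash [ 0.55  -0.447]
purple [ 0.26  -0.341]
```

```bash
cat >> h.py <<'E'
from scipy.spatial.transform import Rotation as Ro
def Rt(car):  # carrier heading deg -> tool orientation, camera forward
    a=np.radians(car-90); x=np.array([np.cos(a),np.sin(a),0]); z=np.array([0,0,-1.]); return np.stack([x,np.cross(z,x),z],1)
def plan(*tg):
    s=read_state(); R=s['tool_rot']; p=s['position']
    for t in tg:
        d=R.T@(np.array(t[:3])-p)*1000; r=(Ro.from_matrix(R.T@Rt(t[3]))).as_rotvec()
        print('off',d.round(1),'rot',r.round(3),'deg',np.degrees(np.linalg.norm(r)).round(1),'dist',np.linalg.norm(d).round())
def st():
    s=read_state(); x=s['tool_rot'][:,0]; print('t',round(s['time'],2),'p',s['position'].round(4),'heading',np.degrees(np.arctan2(x[1],x[0])).round(2)+90,'tilt',s['tool_rot'][2,:2].round(4),'F',s['ft_force'].round(1),'w',s['gripper_width'].round(4))
E
python3 - <<'E'
from h import *
st(); plan((.43,-.1235,.16,2.4))
E
```

```text
Traceback (most recent call last):
  File "h.py", line 28, in st
    s=read_state(); x=s['tool_rot'][:,0]; print('t',round(s['time'],2),'p',s['position'].round(4),'heading',np.degrees(np.arctan2(x[1],x[0])).round(2)+90,'tilt',s['tool_rot'][2,:2].round(4),'F',s['ft_force'].round(1),'w',s['gripper_width'].round(4))
                                                                                                                                                                                                                             ^^^^^^^^^^^^^^^^^^^^^^^^
AttributeError: 'float' object has no attribute 'round'
```

```bash
sed -i "s/s\['gripper_width'\].round(4)/round(s['gripper_width'],4)/" h.py
python3 - <<'E'
from h import *
st(); plan((.43,-.1235,.16,2.4))
E
```

```text
t 0.15 p [ 0.1934 -0.5939  0.214 ] heading 18.040000000000006 tilt [-0.001  0.   ] F [-0.2 -0.4  0.4] w 0.0916
off [-374.  -370.6   54.4] rot [0.    0.001 0.273] deg 15.6 dist 529.0
```

```bash
python3 -m crank '[{"jaw":-1,"offset":[-40,-40,0],"delta_rot":[0,0,0.03]},{"jaw":-1,"offset":[-80,-80,0],"delta_rot":[0,0,0.06]},{"jaw":-1,"offset":[-120,-120,0],"delta_rot":[0,0,0.09]},{"jaw":-1,"offset":[-160,-160,0],"delta_rot":[0,0,0.12]},{"jaw":-1,"offset":[-200,-200,5],"delta_rot":[0,0,0.15]},{"jaw":-1,"offset":[-245,-243,15],"delta_rot":[0,0,0.18]},{"jaw":-1,"offset":[-290,-287,25],"delta_rot":[0,0,0.21]},{"jaw":-1,"offset":[-332,-329,35],"delta_rot":[0,0,0.24]},{"jaw":-1,"offset":[-374,-370.6,54],"delta_rot":[0,0,0.273]},{"jaw":-1,"offset":[-374,-370.6,54],"delta_rot":[0,0,0.273]}]' 20
python3 - <<'E'
from h import *
m=camera_model('wrist'); st(); im=camera('wrist'); 
import pickle; pickle.dump(m,open('w1.pkl','wb'))
cv2.imwrite('pics/w1.png',cv2.resize(im[:,:,::-1],(768,576),interpolation=cv2.INTER_CUBIC))
plan((.43,-.1235,.008,2.4))
E
```

```text
time: 1.4
position: [0.4305, -0.1205, 0.1595]
tool_rot: [[0.047, -0.999, -0.002], [-0.999, -0.047, 0.001], [-0.001, 0.002, -1.0]]
ft_force: [0.0, 0.2, -0.6]
gripper_width: 0.0915
t 1.4 p [ 0.4305 -0.1205  0.1595] heading 2.6899999999999977 tilt [-0.0012  0.0017] F [ 0.   0.2 -0.6] w 0.0915
off [ 1.30e+00 -1.00e-01  1.52e+02] rot [0.001 0.    0.004] deg 0.3 dist 152.0
```

View pics/w1.png

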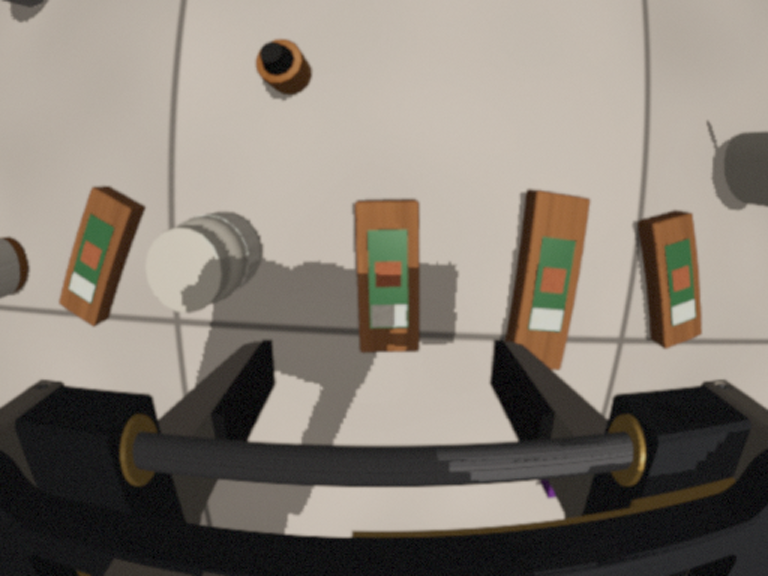

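```bash
python3 - <<'E'
from h import *
import pickle; m=pickle.load(open('w1.pkl','rb'))
def w(p,z): return px2w('wrist',(p[0]+.5)/1.5-.5,(p[1]+.5)/1.5-.5,z,m)[:2]
for k,c in {'Q':[(355,202),(418,199),(419,350),(362,352)],'long':[(530,190),(589,198),(561,368),(508,352)],'R':[(650,217),(691,211),(702,334),(664,346)],'P':[(93,187),(127,196),(96,325),(60,305)]}.items():
    P=np.array([w(p,.026) for p in c]); ax=(P[0]+P[1]-P[2]-P[3])/2; wd=(P[0]+P[3]-P[1]-P[2])/2
    print(k,P.mean(0).round(4),np.linalg.norm(ax).round(4),np.linalg.norm(wd).round(4),np.degrees(np.arctan2(ax[1],ax[0])).round(1))
print('drop top',w((276,58),.065),'base',w((289,79),0.005))
E
```

```text
Q [ 0.4374 -0.1251] 0.1078 0.042 4.3
long [ 0.4424 -0.2419] 0.1256 0.0469 -1.4
R [ 0.4502 -0.3626] 0.1102 0.0433 19.9
P [0.4474 0.1131] 0.1106 0.0383 -23.7
drop top [ 0.57824065 -0.05105435] base [ 0.57845192 -0.04659837]
```

```bash
python3 -m crank '[{"jaw":-1,"offset":[2,-5,40],"delta_rot":[0,0,-0.004]},{"jaw":-1,"offset":[2,-5,80],"delta_rot":[0,0,-0.004]},{"jaw":-1,"offset":[2,-5,120],"delta_rot":[0,0,-0.004]},{"jaw":-1,"offset":[2,-5,140],"delta_rot":[0,0,-0.004]},{"jaw":-1,"offset":[2,-5,151],"delta_rot":[0,0,-0.004]},{"jaw":-1,"offset":[2,-5,151],"delta_rot":[0,0,-0.004]}]' 20
python3 - <<'E'
from h import *
st()
E
```

```text
time: 2.2
position: [0.4349, -0.1265, 0.0095]
tool_rot: [[0.045, -0.999, -0.001], [-0.999, -0.045, 0.0], [-0.0, 0.001, -1.0]]
ft_force: [-0.9, 1.0, -0.1]
gripper_width: 0.0918
t 2.2 p [ 0.4349 -0.1265  0.0095] heading 2.5600000000000023 tilt [-0.0001  0.0005] F [-0.9  1.  -0.1] w 0.0918
```

```bash
python3 -m crank '[{"jaw":1,"offset":[0,0,0],"delta_rot":[0,0,0]},{"jaw":1,"offset":[0,0,0],"delta_rot":[0,0,0]},{"jaw":1,"offset":[0,0,0],"delta_rot":[0,0,0]},{"jaw":1,"offset":[0,0,0],"delta_rot":[0,0,0]},{"jaw":1,"offset":[0,0,0],"delta_rot":[0,0,0]},{"jaw":1,"offset":[0,0,0],"delta_rot":[0,0,0]}]' 20
python3 - <<'E'
from h import *
st()
# strip frame planning
C=np.array([.743,.002]); a=np.radians(7.1); X=np.array([np.cos(a),np.sin(a)]); Y=np.array([-X[1],X[0]])
for s in [(-.20,-.1),(-.13,-.1),(-.09,-.06),(-.09,0),(-.07,0)]:
    p=C+s[0]*X+s[1]*Y; print(s,p.round(4)); plan((*p,.0095,7.1))
E
```

```text
time: 2.95
position: [0.4353, -0.1257, 0.0097]
tool_rot: [[0.046, -0.999, 0.0], [-0.999, -0.046, 0.0], [-0.0, -0.0, -1.0]]
ft_force: [0.2, 0.7, 3.2]
gripper_width: 0.0438
t 2.95 p [ 0.4353 -0.1257  0.0097] heading 2.6299999999999955 tilt [-0.0001 -0.    ] F [0.2 0.7 3.2] w 0.0438
(-0.2, -0.1) [ 0.5569 -0.122 ]
off [   1.9 -121.7    0.2] rot [-0.     0.    -0.078] deg 4.5 dist 122.0
(-0.13, -0.1) [ 0.6264 -0.1133]
off [  -3.6 -191.5    0.2] rot [-0.     0.    -0.078] deg 4.5 dist 192.0
(-0.09, -0.06) [ 0.6611 -0.0687]
off [-4.660e+01 -2.282e+02  2.000e-01] rot [-0.     0.    -0.078] deg 4.5 dist 233.0
(-0.09, 0) [ 0.6537 -0.0091]
off [-1.064e+02 -2.235e+02  2.000e-01] rot [-0.     0.    -0.078] deg 4.5 dist 248.0
(-0.07, 0) [ 0.6735 -0.0067]
off [-1.080e+02 -2.435e+02  2.000e-01] rot [-0.     0.    -0.078] deg 4.5 dist 266.0
```

```bash
python3 -m crank '[{"jaw":1,"offset":[0,-15,0],"delta_rot":[0,0,-0.01]},{"jaw":1,"offset":[1,-40,0],"delta_rot":[0,0,-0.03]},{"jaw":1,"offset":[2,-68,0],"delta_rot":[0,0,-0.05]},{"jaw":1,"offset":[2,-96,0],"delta_rot":[0,0,-0.078]},{"jaw":1,"offset":[1,-125,0],"delta_rot":[0,0,-0.078]},{"jaw":1,"offset":[-1,-152,0],"delta_rot":[0,0,-0.078]},{"jaw":1,"offset":[-3,-178,0],"delta_rot":[0,0,-0.078]},{"jaw":1,"offset":[-4,-192,0],"delta_rot":[0,0,-0.078]},{"jaw":1,"offset":[-4,-192,0],"delta_rot":[0,0,-0.078]}]' 20
python3 - <<'E'
from h import *
m=camera_model('wrist'); st(); im=camera('wrist'); im2=camera('top'); 
import pickle; pickle.dump(m,open('w2.pkl','wb'))
cv2.imwrite('pics/w2.png',cv2.resize(im[:,:,::-1],(768,576),interpolation=cv2.INTER_CUBIC))
cv2.imwrite('pics/t2.png',im2[:,:,::-1])
E
```

```text
time: 4.08
position: [0.6278, -0.1128, 0.0096]
tool_rot: [[0.124, -0.992, 0.001], [-0.992, -0.124, -0.0], [0.0, -0.001, -1.0]]
ft_force: [0.7, -0.5, 4.1]
gripper_width: 0.044
t 4.08 p [ 0.6278 -0.1128  0.0096] heading 7.109999999999999 tilt [ 0.0003 -0.0012] F [ 0.7 -0.5  4.1] w 0.044
```

View pics/w2.png

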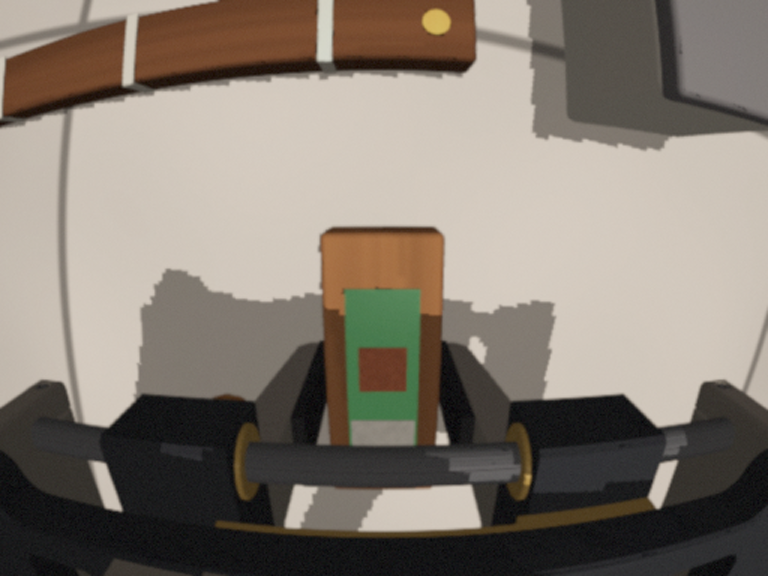

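View pics/t2.png

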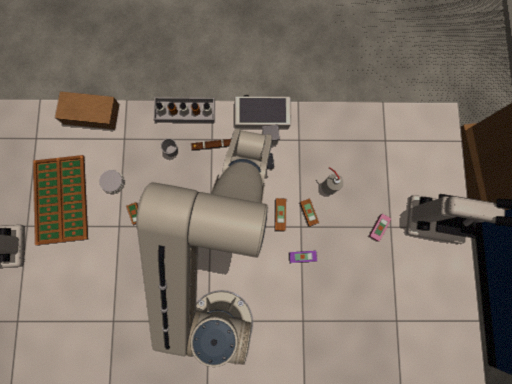

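```bash
python3 - <<'E'
from h import *
im=cv2.imread('pics/w2.png')
cv2.imwrite('pics/w2a.png',cv2.resize(im[0:140,0:260],None,fx=3,fy=3,interpolation=cv2.INTER_CUBIC))
cv2.imwrite('pics/w2b.png',cv2.resize(im[0:260,240:500],None,fx=2.3,fy=2.3,interpolation=cv2.INTER_CUBIC))
E
```

```text
(no output)
```

View pics/w2a.png

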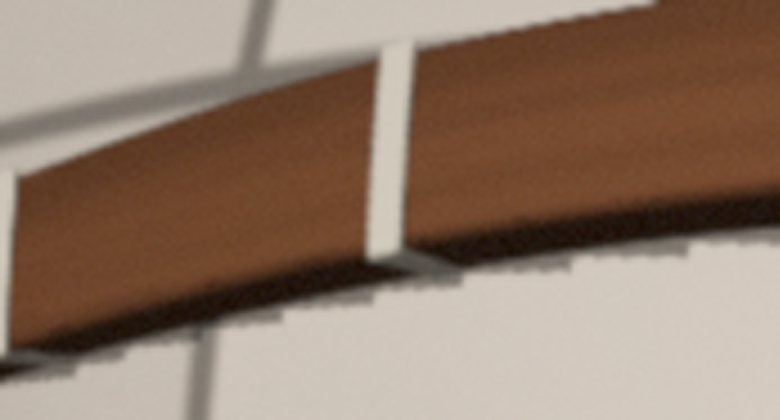

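View pics/w2b.png

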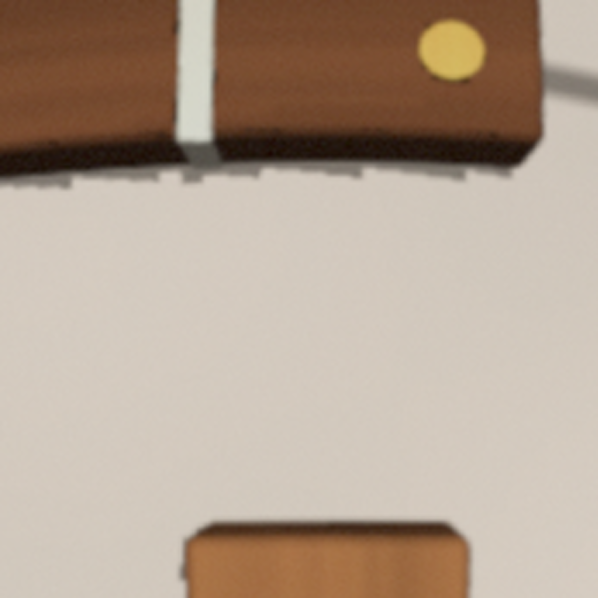

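```bash
python3 - <<'E'
from h import *
import pickle; m=pickle.load(open('w2.pkl','rb'))
def w(p,z): return px2w('wrist',(p[0]+.5)/1.5-.5,(p[1]+.5)/1.5-.5,z,m)[:2]
m0=w((323.9,60.9),.02);m1=w((128.3,86),.02);m2=w((0.5,117),.02);e=w((474.8,60),.02)
print(m0,m1,m2,e)
print([np.linalg.norm(m0-m1),np.linalg.norm(m1-m2),np.linalg.norm(m0-e)])
for a,b in((m0,m1),(m0,m2),(e,m1)): d=b-a; print('yaw',np.degrees(np.arctan2(-d[0],d[1])))
print('carrier front L,R',w((186/2.3+240,537/2.3),.026),w((468/2.3+240,537/2.3),.026))
print('bottom',w((330/2.3+240,523/2.3),0))
a=np.radians(7.1); X=np.array([np.cos(a),np.sin(a)]); Y=np.array([-X[1],X[0]]);C=np.array([.743,.002])
for i,y in enumerate((-.08,0,.08)): print(i,C-.015*X+y*Y)
st()
E
```

```text
[ 0.74200689 -0.07867309] [ 7.31757061e-01 -5.27570073e-04] [0.7233527 0.0767819] [ 0.74969827 -0.13159412]
[np.float64(0.07881485133427671), np.float64(0.07776495332180403), np.float64(0.053477036213318244)]
yaw 7.472453145481217
yaw 6.8426253438334435
yaw 7.794560843441018
carrier front L,R [ 0.68046627 -0.08578019] [ 0.68565423 -0.12758994]
bottom [ 0.68247716 -0.10727836]
0 [ 0.73800314 -0.07924058]
1 [7.28115021e-01 1.45977849e-04]
2 [0.7182269  0.07953253]
t 4.17 p [ 0.6268 -0.113   0.0096] heading 7.090000000000003 tilt [ 0.0001 -0.0006] F [ 1.  -0.4  1.2] w 0.0439
```

```bash
python3 - <<'E'
from h import *
plan((.6745,-.1075,.0095,7.2),(.663,-.0089,.0095,7.2),(.676,-.0073,.0095,7.2),(.682,-.0065,.0095,7.2))
E
```

```text
off [  0.4 -48.    0.1] rot [-0.001 -0.    -0.002] deg 0.1 dist 48.0
off [-98.9 -48.8   0.1] rot [-0.001 -0.    -0.002] deg 0.1 dist 110.0
off [-98.8 -61.9   0.1] rot [-0.001 -0.    -0.002] deg 0.1 dist 117.0
off [-98.9 -67.9   0.1] rot [-0.001 -0.    -0.002] deg 0.1 dist 120.0
```

```bash
python3 -m crank '[{"jaw":1,"offset":[0,-20,0],"delta_rot":[0,0,0]},{"jaw":1,"offset":[0,-44,0],"delta_rot":[0,0,0]},{"jaw":1,"offset":[-4,-48,0],"delta_rot":[0,0,0]},{"jaw":1,"offset":[-28,-49,0],"delta_rot":[0,0,0]},{"jaw":1,"offset":[-52,-49,0],"delta_rot":[0,0,0]},{"jaw":1,"offset":[-76,-49,0],"delta_rot":[0,0,0]},{"jaw":1,"offset":[-94,-49,0],"delta_rot":[0,0,0]},{"jaw":1,"offset":[-99,-49,0],"delta_rot":[0,0,0]},{"jaw":1,"offset":[-99,-49,0],"delta_rot":[0,0,0]}]' 20
python3 - <<'E'
from h import *
m=camera_model('wrist'); st(); im=camera('wrist'); 
import pickle; pickle.dump(m,open('w3.pkl','wb'))
cv2.imwrite('pics/w3.png',cv2.resize(im[:,:,::-1],(768,576),interpolation=cv2.INTER_CUBIC))
E
```

```text
time: 5.3
position: [0.6631, -0.0083, 0.0095]
tool_rot: [[0.124, -0.992, -0.0], [-0.992, -0.124, -0.0], [0.0, 0.0, -1.0]]
ft_force: [-0.2, 0.2, -0.8]
gripper_width: 0.044
t 5.3 p [ 0.6631 -0.0083  0.0095] heading 7.140000000000001 tilt [0.0001 0.0001] F [-0.2  0.2 -0.8] w 0.044
```

View pics/w3.png

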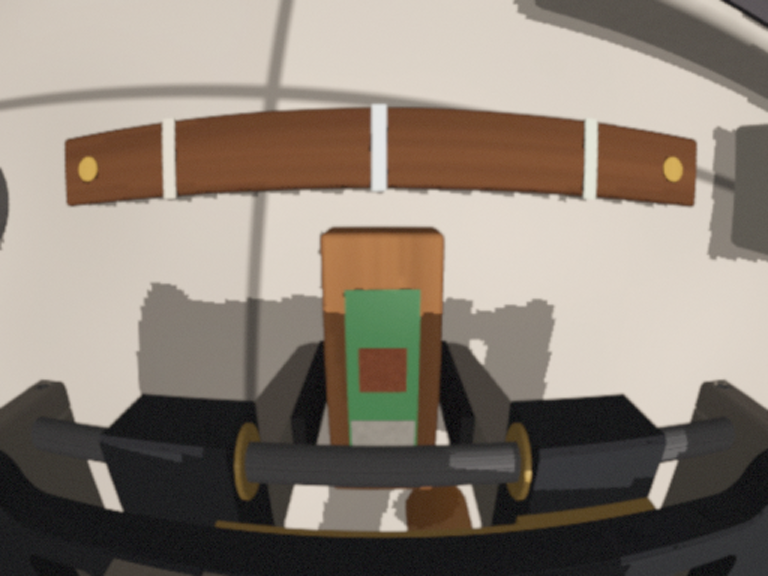

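```bash
python3 - <<'E'
from h import *
import pickle; m=pickle.load(open('w3.pkl','rb'))
im=cv2.imread('pics/w3.png')
cv2.imwrite('pics/w3a.png',cv2.resize(im[95:265,270:490],None,fx=3.4,fy=3.4,interpolation=cv2.INTER_CUBIC))
def w(p,z): return px2w('wrist',(p[0]+.5)/1.5-.5,(p[1]+.5)/1.5-.5,z,m)[:2]
m1=w((379,189),.02); m2=w((169,197),.02); m0=w((590.5,198),.02); L=w((67,204),.02);R=w((694,205),.02)
print(m0,m1,m2,L,R,np.linalg.norm(m0-m2))
for a,b in((m0,m2),(R,L)): d=b-a; print('yaw',np.degrees(np.arctan2(-d[0],d[1])))
f=w((322,236),.026),w((444,236),.026); print(f, sum(f)/2)
th=np.radians(7.2); Y=np.array([-np.sin(th),np.cos(th)]); X=np.array([np.cos(th),np.sin(th)])
d=m1-sum(f)/2; print('to go x,y strip mm',d@X*1000,d@Y*1000)
E
```

```text
[ 0.742671   -0.07838254] [0.73316478 0.00086148] [0.72348882 0.07999812] [0.71850314 0.13186921] [ 0.75049181 -0.13001297] 0.15953804965488474
yaw 6.905710540734186
yaw 6.964128417296743
(array([0.71500813, 0.01831918]), array([ 0.72019647, -0.02329325])) [ 0.7176023  -0.00248704]
to go x,y strip mm 15.859441947924983 1.3716190596611997
```

View pics/w3a.png

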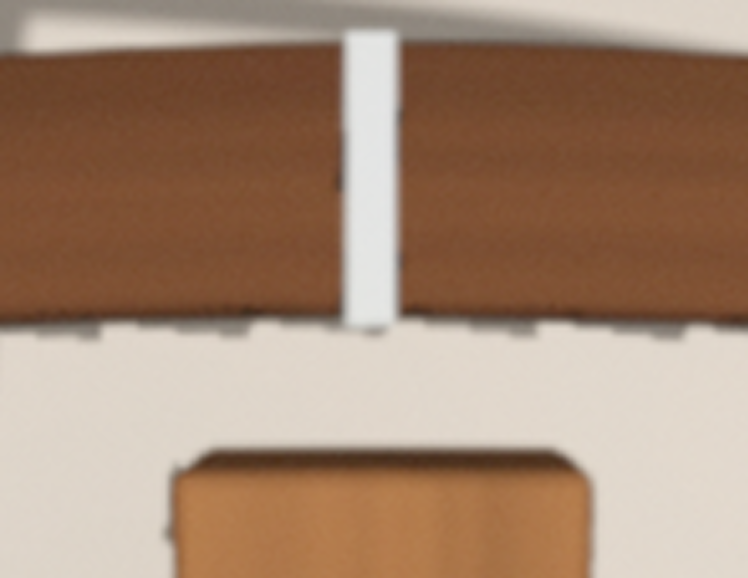

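```bash
python3 -m crank '[{"jaw":1,"offset":[-1.4,-8,0],"delta_rot":[0,0,0]},{"jaw":1,"offset":[-1.4,-12,0],"delta_rot":[0,0,0]},{"jaw":1,"offset":[-1.4,-14,0],"delta_rot":[0,0,0]},{"jaw":1,"offset":[-1.4,-15.5,0],"delta_rot":[0,0,0]},{"jaw":1,"offset":[-1.4,-16.5,0],"delta_rot":[0,0,0]},{"jaw":1,"offset":[-1.4,-17.5,0],"delta_rot":[0,0,0]},{"jaw":1,"offset":[-1.4,-17.5,0],"delta_rot":[0,0,0]}]' 20
python3 - <<'E'
from h import *
m=camera_model('wrist'); st(); im=camera('wrist'); 
import pickle; pickle.dump(m,open('w4.pkl','wb'))
cv2.imwrite('pics/w4.png',cv2.resize(im[50:180,150:350,::-1],(800,520),interpolation=cv2.INTER_CUBIC))
E
```

```text
time: 6.22
position: [0.6781, -0.0056, 0.0094]
tool_rot: [[0.123, -0.992, -0.005], [-0.992, -0.123, -0.0], [-0.0, 0.005, -1.0]]
ft_force: [-8.9, -2.5, 6.1]
gripper_width: 0.0435
t 6.22 p [ 0.6781 -0.0056  0.0094] heading 7.090000000000003 tilt [-0.0001  0.0046] F [-8.9 -2.5  6.1] w 0.0435
```

View pics/w4.png

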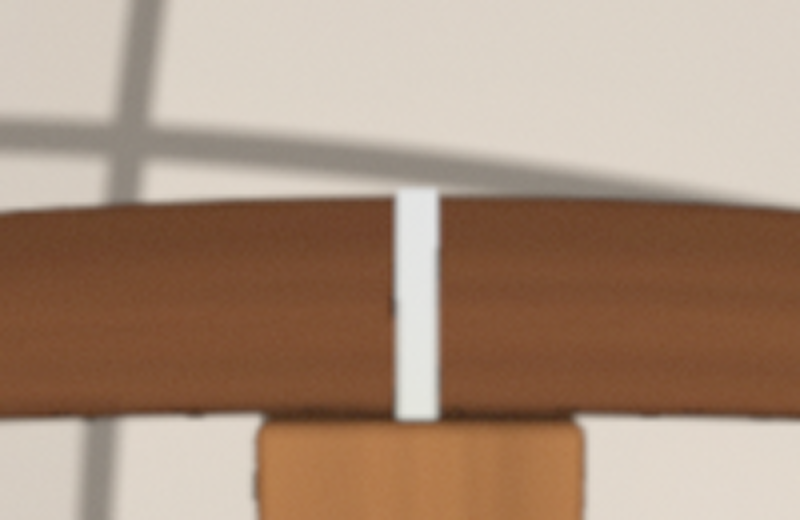

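```bash
python3 -m crank '[{"jaw":-0.4,"offset":[-1.4,-15.5,0],"delta_rot":[0,0,0]},{"jaw":-0.4,"offset":[0,0,0],"delta_rot":[0,0,0]},{"jaw":-0.4,"offset":[0,0,0],"delta_rot":[0,0,0]},{"jaw":-0.4,"offset":[0,0,0],"delta_rot":[0,0,0]}]' 20
```

```text
time: 6.78
position: [0.6803, -0.0051, 0.0096]
tool_rot: [[0.123, -0.992, 0.0], [-0.992, -0.123, 0.0], [0.0, -0.0, -1.0]]
ft_force: [-0.1, -0.8, 0.4]
gripper_width: 0.0641
```

My first row carried a leftover offset from the previous call (the tool jogged forward and back as the jaws opened). I'll check whether the carrier shifted before going on.

```bash
python3 - <<'E'
from h import *
m=camera_model('wrist'); st(); im=camera('wrist'); 
cv2.imwrite('pics/w5.png',cv2.resize(im[50:180,150:350,::-1],(800,520),interpolation=cv2.INTER_CUBIC))
E
```

```text
t 6.78 p [ 0.6803 -0.0051  0.0096] heading 7.090000000000003 tilt [ 0.     -0.0001] F [-0.1 -0.8  0.4] w 0.0641
```

View pics/w5.png

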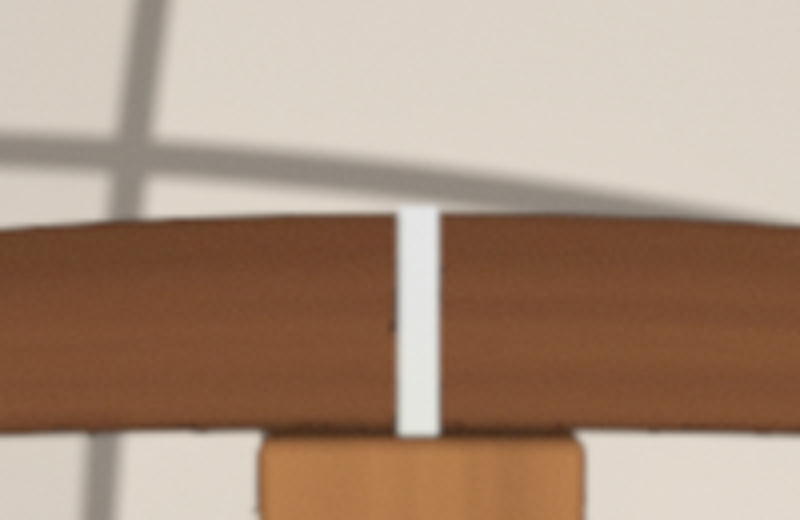

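Still flush and centred on mark1. Lift and go over carrier R.

```bash
python3 - <<'E'
from h import *
plan((.432,-.369,.17,19.5))
E
```

```text
off [ 330.5  291.4 -160.4] rot [-0.    -0.    -0.217] deg 12.4 dist 469.0
```

```bash
python3 -m crank '[{"jaw":-0.4,"offset":[0,0,-50],"delta_rot":[0,0,0]},{"jaw":-0.4,"offset":[0,0,-105],"delta_rot":[0,0,0]},{"jaw":-0.6,"offset":[15,13,-150],"delta_rot":[0,0,-0.03]},{"jaw":-0.6,"offset":[55,48,-160],"delta_rot":[0,0,-0.06]},{"jaw":-0.6,"offset":[100,88,-160],"delta_rot":[0,0,-0.09]},{"jaw":-0.6,"offset":[146,129,-160],"delta_rot":[0,0,-0.12]},{"jaw":-0.6,"offset":[192,170,-160],"delta_rot":[0,0,-0.15]},{"jaw":-0.6,"offset":[238,210,-160],"delta_rot":[0,0,-0.18]},{"jaw":-0.6,"offset":[284,250,-160],"delta_rot":[0,0,-0.2]},{"jaw":-0.6,"offset":[330,291,-160],"delta_rot":[0,0,-0.217]}]' 20
python3 -m crank '[{"jaw":-0.6,"offset":[0,0,0],"delta_rot":[0,0,0]}]'
python3 - <<'E'
from h import *
m=camera_model('wrist'); st(); im=camera('wrist'); im2=camera('top')
import pickle; pickle.dump(m,open('w6.pkl','wb'))
cv2.imwrite('pics/w6.png',cv2.resize(im[:,:,::-1],(768,576),interpolation=cv2.INTER_CUBIC))
cv2.imwrite('pics/t6.png',cv2.resize(im2[120:240,160:360,::-1],(800,480),interpolation=cv2.INTER_CUBIC))
E
```

```text
time: 8.07
position: [0.4314, -0.3702, 0.17]
tool_rot: [[0.335, -0.942, 0.001], [-0.942, -0.335, -0.001], [0.001, -0.001, -1.0]]
ft_force: [0.2, 0.4, -0.4]
gripper_width: 0.0736
time: 8.2
position: [0.4303, -0.3716, 0.1698]
tool_rot: [[0.33, -0.944, 0.0], [-0.944, -0.33, -0.001], [0.001, 0.0, -1.0]]
ft_force: [0.4, -0.2, -0.2]
gripper_width: 0.0735
t 8.2 p [ 0.4303 -0.3716  0.1698] heading 19.260000000000005 tilt [0.001  0.0002] F [ 0.4 -0.2 -0.2] w 0.0735
```

View pics/w6.png

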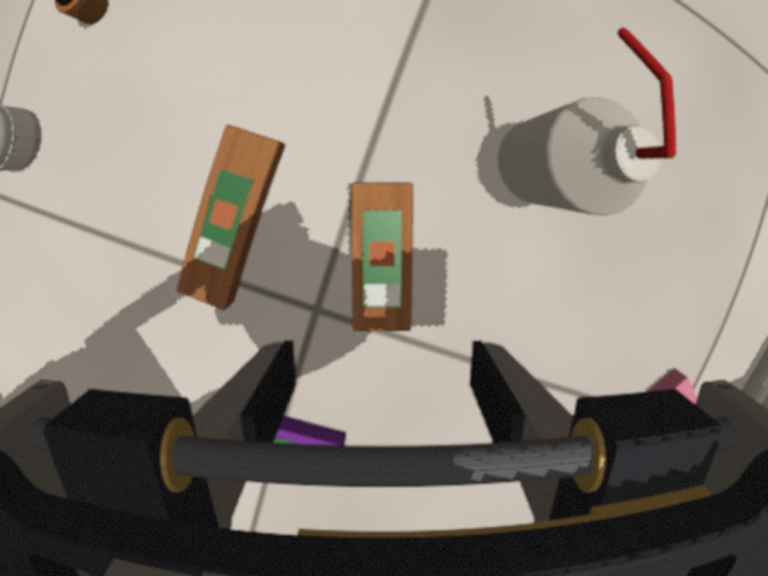

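View pics/t6.png

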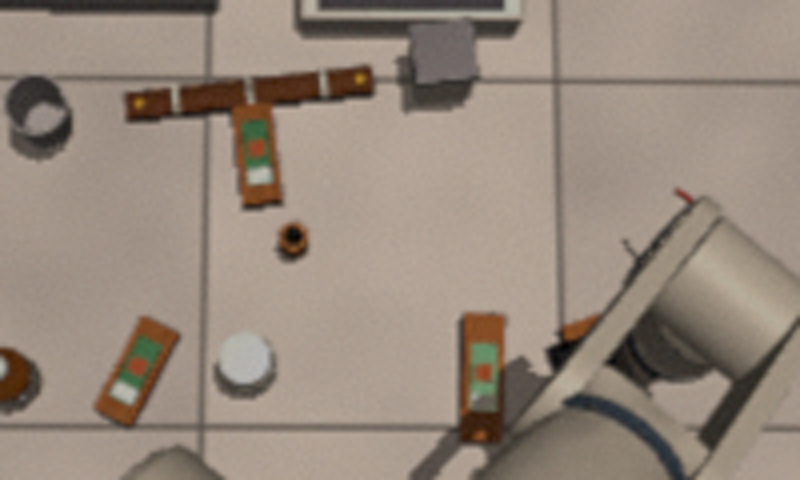

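```bash
python3 - <<'E'
from h import *
import pickle; m=pickle.load(open('w6.pkl','rb'))
def w(p,z): return px2w('wrist',(p[0]+.5)/1.5-.5,(p[1]+.5)/1.5-.5,z,m)[:2]
for k,c in {'R':[(351,184),(413,184),(411,330),(354,331)],'long':[(228,125),(284,143),(230,309),(179,291)]}.items():
    P=np.array([w(p,.026) for p in c]); ax=(P[0]+P[1]-P[2]-P[3])/2; wd=(P[0]+P[3]-P[1]-P[2])/2
    print(k,P.mean(0).round(4),np.linalg.norm(ax).round(4),np.linalg.norm(wd).round(4),np.degrees(np.arctan2(ax[1],ax[0])).round(1)); print(P.round(3))
print('wash cap',w((636,153),.15),'base near left edge',w((500,155),0.01),w((540,112),0.01),'spout tip',w((622,32),.19))
print('purple',w((287,416),.026),w((346,432),.026))
# body footprint at candidate grip
P=np.array([.446,-.364]);h=np.radians(19.3);u=np.array([np.cos(h),np.sin(h)]);v=np.array([-u[1],u[0]])
for g in(0,-.01,-.015,-.02):
    c=P+g*u; wsh=np.array([.55,-.447]); d=wsh-c; q=np.array([d@u,d@v]); print(g, (np.hypot(max(abs(q[0])-.0375,0),max(abs(q[1])-.0945,0))-.034))
E
```

```text
R [ 0.4479 -0.3663] 0.1067 0.0426 19.4
[[ 0.491 -0.328]
 [ 0.505 -0.369]
 [ 0.405 -0.404]
 [ 0.39  -0.364]]
long [ 0.4399 -0.2494] 0.1303 0.0445 -1.9
[[ 0.506 -0.229]
 [ 0.504 -0.274]
 [ 0.375 -0.269]
 [ 0.375 -0.225]]
wash cap [ 0.55684652 -0.45304065] base near left edge [ 0.54933978 -0.42329013] [ 0.59333612 -0.44152244] spout tip [ 0.58684838 -0.41106116]
purple [ 0.30194766 -0.33516976] [ 0.30457841 -0.38491553]
0 0.0038854621409505144
-0.01 0.012901602627442936
-0.015 0.01754596368986755
-0.02 0.022251332574541982
```

```bash
python3 -m crank '[{"jaw":-0.6,"offset":[0,-3,45],"delta_rot":[0,0,0]},{"jaw":-0.6,"offset":[0,-3,95],"delta_rot":[0,0,0]},{"jaw":-0.6,"offset":[0,-3,135],"delta_rot":[0,0,0]},{"jaw":-0.6,"offset":[0,-3,155],"delta_rot":[0,0,0]},{"jaw":-0.6,"offset":[0,-3,160],"delta_rot":[0,0,0]},{"jaw":-0.6,"offset":[0,-3,160],"delta_rot":[0,0,0]},{"jaw":1,"offset":[0,-3,160],"delta_rot":[0,0,0]},{"jaw":1,"offset":[0,-3,160],"delta_rot":[0,0,0]},{"jaw":1,"offset":[0,-3,160],"delta_rot":[0,0,0]},{"jaw":1,"offset":[0,-3,160],"delta_rot":[0,0,0]}]' 20
python3 - <<'E'
from h import *
st()
c=np.array([.7327,0.]); h=np.radians(7); X=np.array([np.cos(h),np.sin(h)]); Y=np.array([-X[1],X[0]])
# carrier centre rel tcp +15mm along heading
s=read_state(); p=s['position'][:2]
print('now strip coords tcp', (p-c)@X,(p-c)@Y)
for nm,q in (('drop',(.578,-.049)),('longA',(.505,-.272)),('longB',(.505,-.229)),('wash',(.555,-.452)),('spout',(.587,-.413)),('stain',(.768,-.2))): d=np.array(q)-c; print(nm,(d@X).round(3),(d@Y).round(3))
E
```

```text
time: 9.55
position: [0.4355, -0.3679, 0.0102]
tool_rot: [[0.334, -0.943, 0.001], [-0.943, -0.334, -0.001], [0.001, -0.001, -1.0]]
ft_force: [-0.6, 0.9, 4.5]
gripper_width: 0.0436
t 9.55 p [ 0.4355 -0.3679  0.0102] heading 19.510000000000005 tilt [ 0.0009 -0.0005] F [-0.6  0.9  4.5] w 0.0436
now strip coords tcp -0.3398202678958481 -0.32892291800967105
drop -0.16 -0.03
longA -0.259 -0.242
longB -0.254 -0.2
wash -0.231 -0.427
spout -0.195 -0.392
stain 0.011 -0.203
```

```bash
cat > clr.py <<'E'
import numpy as np
c0=np.array([.7327,0.]); h0=np.radians(7); X=np.array([np.cos(h0),np.sin(h0)]); Y=np.array([-X[1],X[0]])
def tow(s): return c0+s[0]*X+s[1]*Y
def rect(cx,cy,lx,ly,hd,pos):
    t=np.linspace(-1,1,41); o=np.ones(41)
    b=np.concatenate([np.stack([t*lx/2,o*ly/2],1),np.stack([t*lx/2,-o*ly/2],1),np.stack([o*lx/2,t*ly/2],1),np.stack([-o*lx/2,t*ly/2],1)])+[cx,cy]
    a=np.radians(hd); R=np.array([[np.cos(a),-np.sin(a)],[np.sin(a),np.cos(a)]]); return b@R.T+pos
def dist(A,B): return np.sqrt(((A[:,None]-B[None])**2).sum(-1)).min()
def circ(x,y,r): a=np.linspace(0,6.28,80); return np.stack([x+r*np.cos(a),y+r*np.sin(a)],1)
def seg(a,b): t=np.linspace(0,1,30)[:,None]; return np.array(a)*(1-t)+np.array(b)*t
def check(path,cc,low,tall,n=12):
    # path: (sx,sy,heading world); cc: carrier centre ahead of tcp
    for a,b in zip(path[:-1],path[1:]):
        best={}
        for t in np.linspace(0,1,n):
            q=np.array(a)*(1-t)+np.array(b)*t; p=tow(q)
            parts=np.concatenate([rect(cc,0,.11,.044,q[2],p),rect(0,.031,.022,.018,q[2],p),rect(0,-.031,.022,.018,q[2],p)])
            body=rect(0,0,.075,.189,q[2],p)
            for k,o in low.items(): best[k]=min(best.get(k,9),dist(parts,o))
            for k,o in tall.items(): best[k]=min(best.get(k,9),dist(body,o))
        print(a,'->',b,{k:round(v*1000) for k,v in best.items()})
long_=rect(0,0,.135,.044,-2,np.array([.4385,-.247]))
drop=circ(.578,-.049,.016)
Qc=rect(0,0,.11,.044,7,tow((-.055,0)))
wash=circ(.555,-.452,.034); spout=np.concatenate([seg((.555,-.452),(.56,-.475)),seg((.556,-.451),(.587,-.411)),seg((.56,-.475),(.587,-.411))])
E
python3 - <<'E'
from clr import *
L=dict(long=long_,drop=drop,Q=Qc); T=dict(wash=wash,spout=spout)
s=(-.34,-.329,19.5)
check([s,(-.28,-.292,16),(-.24,-.282,12),(-.19,-.25,8),(-.15,-.11,7),(-.085,-.095,7),(-.085,-.08,7)],.015,L,T)
print()
check([s,(-.28,-.29,19.5),(-.24,-.275,19.5),(-.19,-.235,19.5),(-.15,-.11,7),(-.085,-.095,7),(-.085,-.08,7)],.015,L,T)
print()
check([s,(-.28,-.288,25),(-.24,-.27,30),(-.19,-.235,30),(-.15,-.11,7),(-.085,-.095,7),(-.085,-.08,7)],.015,L,T)
E
```

```text
(-0.34, -0.329, 19.5) -> (-0.28, -0.292, 16) {'long': 12, 'drop': 220, 'Q': 259, 'wash': 5, 'spout': 31}
(-0.28, -0.292, 16) -> (-0.24, -0.282, 12) {'long': 3, 'drop': 208, 'Q': 240, 'wash': 12, 'spout': 17}
(-0.24, -0.282, 12) -> (-0.19, -0.25, 8) {'long': 5, 'drop': 165, 'Q': 200, 'wash': 17, 'spout': 17}
(-0.19, -0.25, 8) -> (-0.15, -0.11, 7) {'long': 26, 'drop': 24, 'Q': 56, 'wash': 48, 'spout': 46}
(-0.15, -0.11, 7) -> (-0.085, -0.095, 7) {'long': 91, 'drop': 23, 'Q': 33, 'wash': 193, 'spout': 186}
(-0.085, -0.095, 7) -> (-0.085, -0.08, 7) {'long': 151, 'drop': 29, 'Q': 18, 'wash': 227, 'spout': 213}

(-0.34, -0.329, 19.5) -> (-0.28, -0.29, 19.5) {'long': 10, 'drop': 215, 'Q': 255, 'wash': 6, 'spout': 31}
(-0.28, -0.29, 19.5) -> (-0.24, -0.275, 19.5) {'long': 0, 'drop': 193, 'Q': 226, 'wash': 16, 'spout': 25}
(-0.24, -0.275, 19.5) -> (-0.19, -0.235, 19.5) {'long': 0, 'drop': 150, 'Q': 177, 'wash': 22, 'spout': 28}
(-0.19, -0.235, 19.5) -> (-0.15, -0.11, 7) {'long': 22, 'drop': 24, 'Q': 56, 'wash': 61, 'spout': 56}
(-0.15, -0.11, 7) -> (-0.085, -0.095, 7) {'long': 91, 'drop': 23, 'Q': 33, 'wash': 193, 'spout': 186}
(-0.085, -0.095, 7) -> (-0.085, -0.08, 7) {'long': 151, 'drop': 29, 'Q': 18, 'wash': 227, 'spout': 213}

(-0.34, -0.329, 19.5) -> (-0.28, -0.288, 25) {'long': 9, 'drop': 208, 'Q': 249, 'wash': 7, 'spout': 31}
(-0.28, -0.288, 25) -> (-0.24, -0.27, 30) {'long': 0, 'drop': 178, 'Q': 214, 'wash': 19, 'spout': 31}
(-0.24, -0.27, 30) -> (-0.19, -0.235, 30) {'long': 0, 'drop': 144, 'Q': 167, 'wash': 22, 'spout': 34}
(-0.19, -0.235, 30) -> (-0.15, -0.11, 7) {'long': 21, 'drop': 24, 'Q': 56, 'wash': 66, 'spout': 54}
(-0.15, -0.11, 7) -> (-0.085, -0.095, 7) {'long': 91, 'drop': 23, 'Q': 33, 'wash': 193, 'spout': 186}
(-0.085, -0.095, 7) -> (-0.085, -0.08, 7) {'long': 151, 'drop': 29, 'Q': 18, 'wash': 227, 'spout': 213}
```

```bash
python3 - <<'E'
from clr import *
L=dict(long=long_,drop=drop,Q=Qc); T=dict(wash=wash,spout=spout)
s=(-.34,-.329,19.5)
for y,h in ((-.292,7),(-.295,5),(-.292,0),(-.295,12),(-.292,-5),(-.298,0),(-.3,12)):
    print(y,h); check([s,(-.325,y-.005,(h+19.5)/2),(-.28,y,h),(-.24,y,h),(-.20,y,h),(-.185,-.26,7)],.015,L,T)
E
```

```text
-0.292 7
(-0.34, -0.329, 19.5) -> (-0.325, -0.297, 13.25) {'long': 24, 'drop': 241, 'Q': 287, 'wash': 19, 'spout': 53}
(-0.325, -0.297, 13.25) -> (-0.28, -0.292, 7) {'long': 12, 'drop': 229, 'Q': 267, 'wash': 8, 'spout': 37}
(-0.28, -0.292, 7) -> (-0.24, -0.292, 7) {'long': 10, 'drop': 217, 'Q': 255, 'wash': 6, 'spout': 8}
(-0.24, -0.292, 7) -> (-0.2, -0.292, 7) {'long': 13, 'drop': 208, 'Q': 243, 'wash': 6, 'spout': 4}
(-0.2, -0.292, 7) -> (-0.185, -0.26, 7) {'long': 29, 'drop': 175, 'Q': 208, 'wash': 7, 'spout': 4}
-0.295 5
(-0.34, -0.329, 19.5) -> (-0.325, -0.3, 12.25) {'long': 27, 'drop': 245, 'Q': 290, 'wash': 19, 'spout': 53}
(-0.325, -0.3, 12.25) -> (-0.28, -0.295, 5) {'long': 15, 'drop': 234, 'Q': 272, 'wash': 5, 'spout': 36}
(-0.28, -0.295, 5) -> (-0.24, -0.295, 5) {'long': 13, 'drop': 220, 'Q': 260, 'wash': 2, 'spout': 8}
(-0.24, -0.295, 5) -> (-0.2, -0.295, 5) {'long': 16, 'drop': 211, 'Q': 246, 'wash': 3, 'spout': 1}
(-0.2, -0.295, 5) -> (-0.185, -0.26, 7) {'long': 30, 'drop': 175, 'Q': 208, 'wash': 5, 'spout': 1}
-0.292 0
(-0.34, -0.329, 19.5) -> (-0.325, -0.297, 9.75) {
[... 1857 characters left out ...]
8, 0) -> (-0.2, -0.298, 0) {'long': 20, 'drop': 215, 'Q': 249, 'wash': 0, 'spout': 0}
(-0.2, -0.298, 0) -> (-0.185, -0.26, 7) {'long': 31, 'drop': 175, 'Q': 208, 'wash': 3, 'spout': 1}
-0.3 12
(-0.34, -0.329, 19.5) -> (-0.325, -0.305, 15.75) {'long': 31, 'drop': 246, 'Q': 292, 'wash': 19, 'spout': 53}
(-0.325, -0.305, 15.75) -> (-0.28, -0.3, 12) {'long': 20, 'drop': 232, 'Q': 270, 'wash': 2, 'spout': 28}
(-0.28, -0.3, 12) -> (-0.24, -0.3, 12) {'long': 18, 'drop': 225, 'Q': 258, 'wash': 0, 'spout': 1}
(-0.24, -0.3, 12) -> (-0.2, -0.3, 12) {'long': 20, 'drop': 216, 'Q': 251, 'wash': 0, 'spout': 0}
(-0.2, -0.3, 12) -> (-0.185, -0.26, 7) {'long': 30, 'drop': 175, 'Q': 208, 'wash': 1, 'spout': 0}
```

```bash
python3 - <<'E'
from clr import *
L=dict(long=long_,drop=drop,Q=Qc); T=dict(wash=wash,spout=spout)
s=(-.34,-.329,19.5)
for h,y in ((50,-.32),(60,-.32),(75,-.325),(85,-.33)):
    print(h); check([s,(-.335,-.32,(h+19.5)/2),(-.32,y,h),(-.17,y+.02,h),(-.17,-.25,h),(-.17,-.17,40),(-.16,-.12,7),(-.085,-.095,7)],.015,L,T)
from h import *; print(read_state()['q'])
E
```

```text
50
(-0.34, -0.329, 19.5) -> (-0.335, -0.32, 34.75) {'long': 30, 'drop': 252, 'Q': 301, 'wash': 12, 'spout': 46}
(-0.335, -0.32, 34.75) -> (-0.32, -0.32, 50) {'long': 18, 'drop': 242, 'Q': 292, 'wash': 10, 'spout': 42}
(-0.32, -0.32, 50) -> (-0.17, -0.3, 50) {'long': 11, 'drop': 192, 'Q': 215, 'wash': 0, 'spout': 0}
(-0.17, -0.3, 50) -> (-0.17, -0.25, 50) {'long': 49, 'drop': 142, 'Q': 166, 'wash': 60, 'spout': 42}
(-0.17, -0.25, 50) -> (-0.17, -0.17, 40) {'long': 37, 'drop': 75, 'Q': 92, 'wash': 94, 'spout': 76}
(-0.17, -0.17, 40) -> (-0.16, -0.12, 7) {'long': 44, 'drop': 34, 'Q': 70, 'wash': 143, 'spout': 129}
(-0.16, -0.12, 7) -> (-0.085, -0.095, 7) {'long': 77, 'drop': 28, 'Q': 33, 'wash': 181, 'spout': 176}
60
(-0.34, -0.329, 19.5) -> (-0.335, -0.32, 39.75) {'long': 26, 'drop': 251, 'Q': 300, 'wash': 12, 'spout': 46}
(-0.335, -0.32, 39.75) -> (-0.32, -0.32, 60) {'long': 15, 'drop': 244, 'Q': 294, 'wash': 7, 'spout': 41}
(-0.32, -0.32, 60) -> (-0.17, -0.3, 60) {'long': 6, 'drop': 186, 'Q': 212, 'wash': 1, 'spout': 1}
(-0.17, -0.3, 60) -> (-0.17, -0.25, 60) {'long': 49, 'drop': 136
[... 1189 characters left out ...]
-0.32, 52.25) -> (-0.32, -0.33, 85) {'long': 19, 'drop': 250, 'Q': 299, 'wash': 2, 'spout': 32}
(-0.32, -0.33, 85) -> (-0.17, -0.31, 85) {'long': 6, 'drop': 192, 'Q': 224, 'wash': 7, 'spout': 9}
(-0.17, -0.31, 85) -> (-0.17, -0.25, 85) {'long': 49, 'drop': 132, 'Q': 165, 'wash': 56, 'spout': 46}
(-0.17, -0.25, 85) -> (-0.17, -0.17, 40) {'long': 38, 'drop': 75, 'Q': 92, 'wash': 114, 'spout': 105}
(-0.17, -0.17, 40) -> (-0.16, -0.12, 7) {'long': 44, 'drop': 34, 'Q': 70, 'wash': 143, 'spout': 129}
(-0.16, -0.12, 7) -> (-0.085, -0.095, 7) {'long': 77, 'drop': 28, 'Q': 33, 'wash': 181, 'spout': 176}
[-4.03402845e+01  3.08079891e+01  1.08384733e+02  6.26276892e-04
  4.07482184e+01  3.01462826e+01]
```

```bash
python3 - <<'E'
from clr import *
L=dict(long=long_,drop=drop,Q=Qc); T=dict(wash=wash,spout=spout)
def s(x,y,h): d=np.array([x,y])-c0; return (d@X,d@Y,h)
check([s(.4355,-.368,19.5),s(.43,-.364,50),s(.425,-.362,85)],.015,L,T)
print()
check([s(.4267,-.342,85),s(.43,-.346,85),s(.57,-.346,85),s(.585,-.30,80),(-.17,-.18,40),(-.14,-.11,7),(-.07,-.095,7),(-.07,-.08,7)],-.005,L,T)
from h import *
plan((.425,-.362,.0095,85))
E
```

```text
(np.float64(-0.3398326346408952), np.float64(-0.32903741494399663), 19.5) -> (np.float64(-0.34480416110130185), np.float64(-0.324396948948703), 50) {'long': 27, 'drop': 259, 'Q': 310, 'wash': 13, 'spout': 47}
(np.float64(-0.34480416110130185), np.float64(-0.324396948948703), 50) -> (np.float64(-0.3495231531726982), np.float64(-0.32180250992839465), 85) {'long': 21, 'drop': 259, 'Q': 310, 'wash': 21, 'spout': 55}

(np.float64(-0.34539843784680496), np.float64(-0.30215876477935705), 85) -> (np.float64(-0.3426105129200092), np.float64(-0.30653111821915924), 85) {'long': 22, 'drop': 259, 'Q': 311, 'wash': 35, 'spout': 64}
(np.float64(-0.3426105129200092), np.float64(-0.30653111821915924), 85) -> (np.float64(-0.20365405169022419), np.float64(-0.3235928262958799), 85) {'long': 23, 'drop': 231, 'Q': 265, 'wash': 27, 'spout': 20}
(np.float64(-0.20365405169022419), np.float64(-0.3235928262958799), 85) -> (np.float64(-0.18315986961896755), np.float64(-0.27976374347145627), 80) {'long': 44, 'drop': 182, 'Q': 218, 'wash': 35, 'spout': 26}
(np.float64(-0.18315986961896755), np.float64(-0.27976374347145627), 80) -> (-0.17, -0.18, 40) {'long': 20, 'drop': 90, 'Q': 116, 'wash': 83, 'spout': 72}
(-0.17, -0.18, 40) -> (-0.14, -0.11, 7) {'long': 20, 'drop': 25, 'Q': 52, 'wash': 134, 'spout': 119}
(-0.14, -0.11, 7) -> (-0.07, -0.095, 7) {'long': 84, 'drop': 25, 'Q': 33, 'wash': 195, 'spout': 186}
(-0.07, -0.095, 7) -> (-0.07, -0.08, 7) {'long': 147, 'drop': 25, 'Q': 18, 'wash': 234, 'spout': 219}
off [-9.1  7.9  0.7] rot [ 0.000e+00 -1.000e-03 -1.143e+00] deg 65.5 dist 12.0
```

```bash
python3 -m crank '[{"jaw":1,"offset":[-3,3,0],"delta_rot":[0,0,-0.1]},{"jaw":1,"offset":[-6,5,0],"delta_rot":[0,0,-0.25]},{"jaw":1,"offset":[-8,7,0],"delta_rot":[0,0,-0.41]},{"jaw":1,"offset":[-9,8,0],"delta_rot":[0,0,-0.57]},{"jaw":1,"offset":[-9,8,0],"delta_rot":[0,0,-0.73]},{"jaw":1,"offset":[-9,8,0],"delta_rot":[0,0,-0.89]},{"jaw":1,"offset":[-9,8,0],"delta_rot":[0,0,-1.04]},{"jaw":1,"offset":[-9,8,0],"delta_rot":[0,0,-1.143]},{"jaw":1,"offset":[-9,8,0],"delta_rot":[0,0,-1.143]}]' 20
python3 - <<'E'
from h import *
m=camera_model('wrist'); st(); im=camera('wrist'); 
cv2.imwrite('pics/w7.png',cv2.resize(im[:,:,::-1],(768,576),interpolation=cv2.INTER_CUBIC))
E
```

```text
time: 10.68
position: [0.4252, -0.3622, 0.0101]
tool_rot: [[0.996, -0.087, 0.001], [-0.087, -0.996, -0.001], [0.001, 0.001, -1.0]]
ft_force: [0.1, -0.2, 6.0]
gripper_width: 0.044
t 10.68 p [ 0.4252 -0.3622  0.0101] heading 84.99 tilt [0.0011 0.0008] F [ 0.1 -0.2  6. ] w 0.044
```

View pics/w7.png

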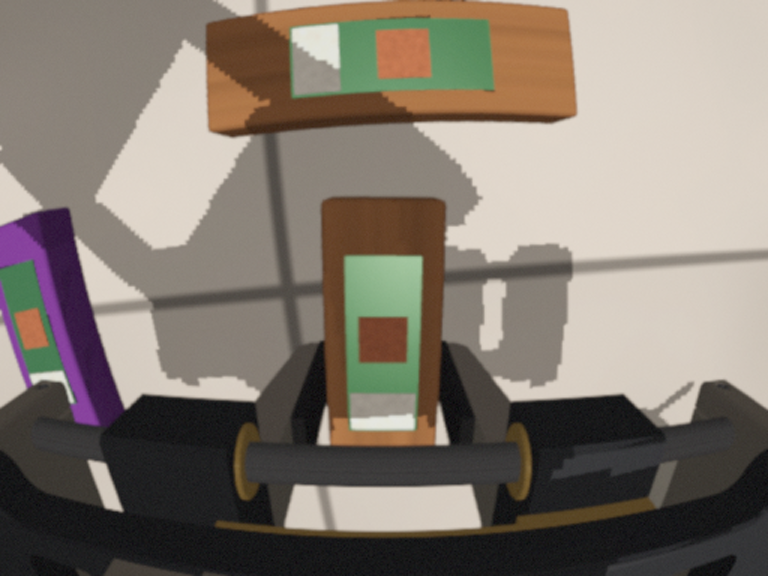

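```bash
python3 -m crank '[{"jaw":-0.3,"offset":[0,0,0],"delta_rot":[0,0,0]},{"jaw":-0.3,"offset":[0,0,0],"delta_rot":[0,0,0]},{"jaw":-0.3,"offset":[0,0,0],"delta_rot":[0,0,0]},{"jaw":-0.3,"offset":[0,-10,0],"delta_rot":[0,0,0]},{"jaw":-0.3,"offset":[0,-18,0],"delta_rot":[0,0,0]},{"jaw":-0.3,"offset":[0,-18,0],"delta_rot":[0,0,0]},{"jaw":1,"offset":[0,-18,0],"delta_rot":[0,0,0]},{"jaw":1,"offset":[0,-18,0],"delta_rot":[0,0,0]},{"jaw":1,"offset":[0,-18,0],"delta_rot":[0,0,0]},{"jaw":1,"offset":[0,-18,0],"delta_rot":[0,0,0]}]' 20
python3 - <<'E'
from h import *
m=camera_model('wrist'); st(); im=camera('wrist'); 
cv2.imwrite('pics/w8.png',cv2.resize(im[:,:,::-1],(768,576),interpolation=cv2.INTER_CUBIC))
def w(p,z): return px2w('wrist',(p[0]+.5)/1.5-.5,(p[1]+.5)/1.5-.5,z,m)[:2]
plan((.43,-.346,.0095,85),(.57,-.346,.0095,85),(.585,-.30,.0095,80),(.585,-.2,.0095,45))
E
```

```text
time: 11.98
position: [0.4264, -0.344, 0.0097]
tool_rot: [[0.996, -0.087, 0.0], [-0.087, -0.996, -0.0], [0.0, 0.0, -1.0]]
ft_force: [0.4, 0.2, 0.4]
gripper_width: 0.0439
t 11.97 p [ 0.4264 -0.344   0.0097] heading 85.01 tilt [0.0003 0.0002] F [0.4 0.2 0.4] w 0.0439
off [3.8 1.8 0.1] rot [ 0. -0.  0.] deg 0.0 dist 4.0
off [143.3 -10.4   0.2] rot [ 0. -0.  0.] deg 0.0 dist 144.0
off [154.2 -57.6   0.2] rot [ 0.    -0.     0.087] deg 5.0 dist 165.0
off [ 145.5 -157.2    0.2] rot [ 0.    -0.     0.698] deg 40.0 dist 214.0
```

View pics/w8.png

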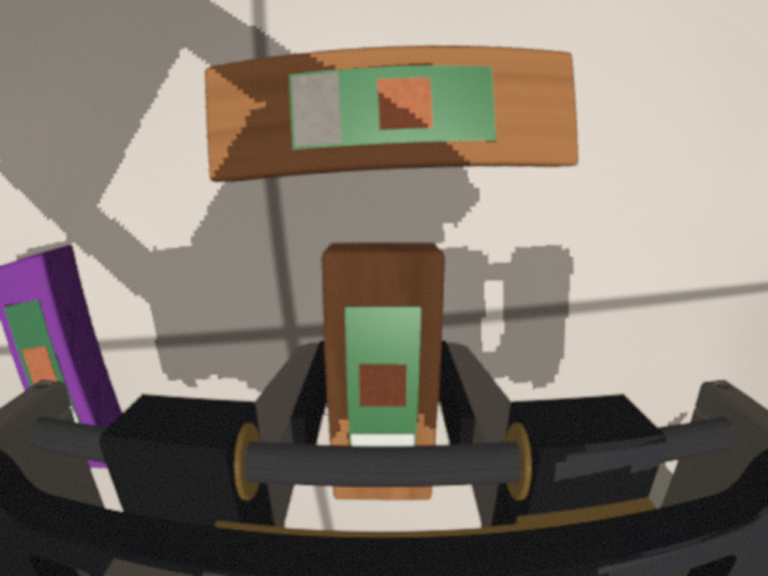

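```bash
python3 -m crank '[{"jaw":1,"offset":[18,2,0],"delta_rot":[0,0,0]},{"jaw":1,"offset":[48,0,0],"delta_rot":[0,0,0]},{"jaw":1,"offset":[78,-4,0],"delta_rot":[0,0,0]},{"jaw":1,"offset":[108,-8,0],"delta_rot":[0,0,0]},{"jaw":1,"offset":[136,-10,0],"delta_rot":[0,0,0]},{"jaw":1,"offset":[149,-22,0],"delta_rot":[0,0,0.02]},{"jaw":1,"offset":[154,-50,0],"delta_rot":[0,0,0.09]},{"jaw":1,"offset":[153,-80,0],"delta_rot":[0,0,0.21]},{"jaw":1,"offset":[150,-112,0],"delta_rot":[0,0,0.37]},{"jaw":1,"offset":[147,-140,0],"delta_rot":[0,0,0.53]}]' 20
python3 - <<'E'
from h import *
from clr import *
st()
L=dict(long=long_,drop=drop,Q=Qc); T=dict(wash=wash,spout=spout)
s=read_state();d=s['position'][:2]-c0; x=s['tool_rot'][:,0]
check([(d@X,d@Y,90+np.degrees(np.arctan2(x[1],x[0]))),(-.165,-.175,30),(-.14,-.115,7),(-.075,-.1,7),(-.075,-.08,7)],-.005,L,T)
plan(*[(*tow(q),.0096,q[2]) for q in [(-.165,-.175,30),(-.14,-.115,7),(-.075,-.1,7),(-.068,-.08,7)]])
E
```

```text
time: 13.28
position: [0.5849, -0.2164, 0.0096]
tool_rot: [[0.813, -0.583, 0.0], [-0.583, -0.813, -0.0], [0.0, 0.0, -1.0]]
ft_force: [0.0, -1.4, 0.5]
gripper_width: 0.044
t 13.28 p [ 0.5849 -0.2164  0.0096] heading 54.36 tilt [0.0003 0.0003] F [ 0.  -1.4  0.5] w 0.044
(np.float64(-0.1730411139933854), np.float64(-0.1967281390859448), np.float64(54.35859380616275)) -> (-0.165, -0.175, 30) {'long': 21, 'drop': 89, 'Q': 115, 'wash': 131, 'spout': 116}
(-0.165, -0.175, 30) -> (-0.14, -0.115, 7) {'long': 29, 'drop': 30, 'Q': 56, 'wash': 131, 'spout': 118}
(-0.14, -0.115, 7) -> (-0.075, -0.1, 7) {'long': 80, 'drop': 30, 'Q': 38, 'wash': 190, 'spout': 181}
(-0.075, -0.1, 7) -> (-0.075, -0.08, 7) {'long': 140, 'drop': 21, 'Q': 18, 'wash': 227, 'spout': 212}
off [ -8.8 -21.4   0. ] rot [ 0.    -0.     0.425] deg 24.4 dist 23.0
off [-31.1 -82.5   0. ] rot [ 0.    -0.     0.827] deg 47.4 dist 88.0
off [   6.6 -137.6    0. ] rot [ 0.    -0.     0.827] deg 47.4 dist 138.0
off [  -1.8 -157.     0. ] rot [ 0.    -0.     0.827] deg 47.4 dist 157.0
```

```bash
python3 -m crank '[{"jaw":1,"offset":[-3,-8,0],"delta_rot":[0,0,0.14]},{"jaw":1,"offset":[-8,-19,0],"delta_rot":[0,0,0.3]},{"jaw":1,"offset":[-15,-36,0],"delta_rot":[0,0,0.46]},{"jaw":1,"offset":[-23,-58,0],"delta_rot":[0,0,0.63]},{"jaw":1,"offset":[-31,-80,0],"delta_rot":[0,0,0.78]},{"jaw":1,"offset":[-22,-96,0],"delta_rot":[0,0,0.827]},{"jaw":1,"offset":[-8,-117,0],"delta_rot":[0,0,0.827]},{"jaw":1,"offset":[5,-136,0],"delta_rot":[0,0,0.827]},{"jaw":1,"offset":[-1,-150,0],"delta_rot":[0,0,0.827]},{"jaw":1,"offset":[-1,-150,0],"delta_rot":[0,0,0.827]}]' 20
python3 - <<'E'
from h import *
m=camera_model('wrist'); st(); im=camera('wrist'); 
import pickle; pickle.dump(m,open('w9.pkl','wb'))
cv2.imwrite('pics/w9.png',cv2.resize(im[:,:,::-1],(768,576),interpolation=cv2.INTER_CUBIC))
E
```

```text
time: 14.52
position: [0.6707, -0.0929, 0.0095]
tool_rot: [[0.127, -0.992, 0.0], [-0.992, -0.127, 0.0], [-0.0, -0.0, -1.0]]
ft_force: [0.6, 1.5, 1.8]
gripper_width: 0.0436
t 14.53 p [ 0.6707 -0.0929  0.0095] heading 7.319999999999993 tilt [-0.0004 -0.0002] F [0.6 1.5 1.8] w 0.0436
```

View pics/w9.png

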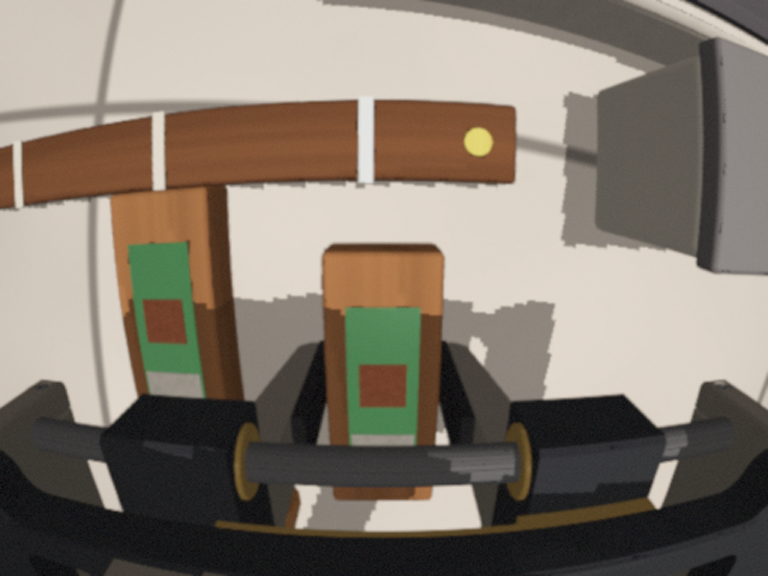

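```bash
python3 - <<'E'
from h import *
import pickle; m=pickle.load(open('w9.pkl','rb'))
def w(p,z): return px2w('wrist',(p[0]+.5)/1.5-.5,(p[1]+.5)/1.5-.5,z,m)[:2]
m0=w((366,181),.02); f=(w((323,252),.026)+w((443.5,252),.026))/2
h=np.radians(7); X=np.array([np.cos(h),np.sin(h)]); Y=np.array([-X[1],X[0]]); d=m0-f
print(m0,f,'go',d@X*1000,d@Y*1000)
R=read_state()['tool_rot']; print('tool', R[:2,:2].T@d*1000)
c=np.array([.7327,.0]); q=c-.08*Y-read_state()['position'][:2]; print('by earlier marks',q@X*1000-50,q@Y*1000)
e=w((515,182),.02)-m0;print('yaw',np.degrees(np.arctan2(e[0],-e[1])))
E
```

```text
[ 0.74289636 -0.0786876 ] [ 0.71956249 -0.08775367] go 24.26481599966634 6.154811695294471
tool [ -6.02804677 -24.29661809]
by earlier marks 23.3120059658376 5.082598765554165
yaw 8.224571954381055
```

```bash
python3 -m crank '[{"jaw":1,"offset":[-4,-8,0],"delta_rot":[0,0,0.005]},{"jaw":1,"offset":[-5.7,-16,0],"delta_rot":[0,0,0.005]},{"jaw":1,"offset":[-5.7,-20,0],"delta_rot":[0,0,0.005]},{"jaw":1,"offset":[-5.7,-22.5,0],"delta_rot":[0,0,0.005]},{"jaw":1,"offset":[-5.7,-24,0],"delta_rot":[0,0,0.005]},{"jaw":1,"offset":[-5.7,-25,0],"delta_rot":[0,0,0.005]},{"jaw":1,"offset":[-5.7,-26,0],"delta_rot":[0,0,0.005]},{"jaw":1,"offset":[-5.7,-26,0],"delta_rot":[0,0,0.005]}]' 20
python3 - <<'E'
from h import *
m=camera_model('wrist'); st(); im=camera('wrist'); 
cv2.imwrite('pics/w10.png',cv2.resize(im[:180,80:350,::-1],(780,520),interpolation=cv2.INTER_CUBIC))
E
```

```text
time: 15.58
position: [0.6946, -0.0854, 0.0095]
tool_rot: [[0.121, -0.993, -0.002], [-0.993, -0.121, -0.0], [-0.0, 0.002, -1.0]]
ft_force: [-6.1, -1.1, 7.0]
gripper_width: 0.0436
t 15.57 p [ 0.6946 -0.0854  0.0095] heading 6.980000000000004 tilt [-0.0002  0.0024] F [-6.1 -1.1  7. ] w 0.0436
```

View pics/w10.png

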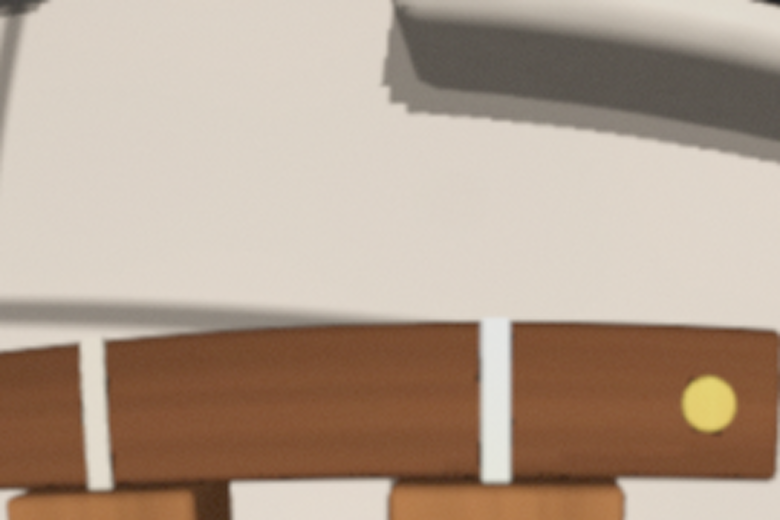

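```bash
python3 -m crank '[{"jaw":1,"offset":[0,4,0],"delta_rot":[0,0,0]},{"jaw":1,"offset":[-2,4,0],"delta_rot":[0,0,0]},{"jaw":1,"offset":[-2,2,0],"delta_rot":[0,0,0]},{"jaw":1,"offset":[-2,0.5,0],"delta_rot":[0,0,0]},{"jaw":1,"offset":[-2,-0.5,0],"delta_rot":[0,0,0]},{"jaw":1,"offset":[-2,-1,0],"delta_rot":[0,0,0]},{"jaw":1,"offset":[-2,-1,0],"delta_rot":[0,0,0]},{"jaw":-0.25,"offset":[-2,-1,0],"delta_rot":[0,0,0]},{"jaw":-0.25,"offset":[-2,-1,0],"delta_rot":[0,0,0]},{"jaw":-0.25,"offset":[-2,-1,0],"delta_rot":[0,0,0]}]' 20
python3 - <<'E'
from h import *
m=camera_model('wrist'); st(); im=camera('wrist'); 
cv2.imwrite('pics/w11.png',cv2.resize(im[:180,80:350,::-1],(780,520),interpolation=cv2.INTER_CUBIC))
plan((.425,.1,.17,-27))
E
```

```text
time: 16.88
position: [0.697, -0.083, 0.0096]
tool_rot: [[0.122, -0.993, 0.001], [-0.993, -0.122, -0.0], [0.0, -0.001, -1.0]]
ft_force: [-0.1, 0.2, -0.9]
gripper_width: 0.0574
t 16.88 p [ 0.697  -0.083   0.0096] heading 6.980000000000004 tilt [ 0.0001 -0.0005] F [-0.1  0.2 -0.9] w 0.0574
off [-214.7  247.6 -160.6] rot [-0.     0.     0.593] deg 34.0 dist 365.0
```

View pics/w11.png

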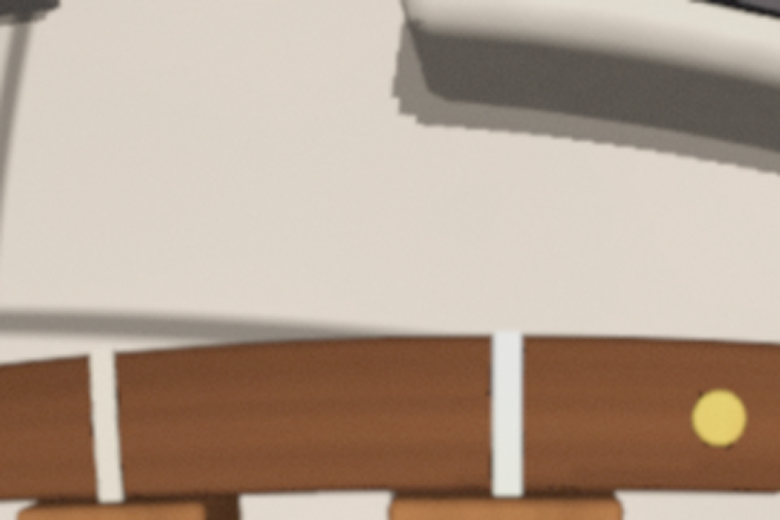

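```bash
python3 - <<'E'
from clr import *
from h import *
jar=circ(.446,-.001,.03); amber=circ(.432,.243,.028); beak=circ(.709,.22,.034)
L=dict(jar=jar,amber_l=amber,drop=drop,Q=Qc,beak=beak); T=dict(amber=amber)
def s(x,y,h): d=np.array([x,y])-c0; return (d@X,d@Y,h)
P=np.array([.442,.115]); u=np.array([np.cos(np.radians(-27)),np.sin(np.radians(-27))])
for g in (0,.01,.018):
    p=P+g*u; print(g,p); check([s(*p,-27),s(p[0]+.04,p[1]+.0,-20),(-.17,.10,0),(-.09,.08,7)],-g,L,T)
plan((.458,.107,.17,-27))
E
```

```text
0 [0.442 0.115]
(np.float64(-0.2745181917905404), np.float64(0.1495702255666284), -27) -> (np.float64(-0.23481634572488752), np.float64(0.1446954518304225), -20) {'jar': 45, 'amber_l': 59, 'drop': 119, 'Q': 116, 'beak': 163, 'amber': 5}
(np.float64(-0.23481634572488752), np.float64(0.1446954518304225), -20) -> (-0.17, 0.1, 0) {'jar': 46, 'amber_l': 61, 'drop': 73, 'Q': 50, 'beak': 123, 'amber': 26}
(-0.17, 0.1, 0) -> (-0.09, 0.08, 7) {'jar': 47, 'amber_l': 129, 'drop': 66, 'Q': 18, 'beak': 91, 'amber': 80}
0.01 [0.45091007 0.1104601 ]
(np.float64(-0.2662278160649899), np.float64(0.14397829653192093), -27) -> (np.float64(-0.22652596999933705), np.float64(0.13910352279571503), -20) {'jar': 41, 'amber_l': 59, 'drop': 118, 'Q': 116, 'beak': 164, 'amber': 14}
(np.float64(-0.22652596999933705), np.float64(0.13910352279571503), -20) -> (-0.17, 0.1, 0) {'jar': 41, 'amber_l': 62, 'drop': 73, 'Q': 54, 'beak': 130, 'amber': 36}
(-0.17, 0.1, 0) -> (-0.09, 0.08, 7) {'jar': 41, 'amber_l': 125, 'drop': 66, 'Q': 18, 'beak': 95, 'amber': 80}
0.018 [0.45803812 0.10682817]
(np.float64(-0.2595955154845496), np.float64(0.13950475330415496), -27) -> (np.float64(-0.21989366941889674), np.float64(0.13462997956794906), -20) {'jar': 37, 'amber_l': 60, 'drop': 117, 'Q': 116, 'beak': 165, 'amber': 22}
(np.float64(-0.21989366941889674), np.float64(0.13462997956794906), -20) -> (-0.17, 0.1, 0) {'jar': 36, 'amber_l': 63, 'drop': 73, 'Q': 58, 'beak': 135, 'amber': 44}
(-0.17, 0.1, 0) -> (-0.09, 0.08, 7) {'jar': 36, 'amber_l': 122, 'drop': 66, 'Q': 18, 'beak': 96, 'amber': 80}
off [-217.6  214.  -160.5] rot [-0.     0.     0.593] deg 34.0 dist 345.0
```

```bash
python3 -m crank '[{"jaw":-0.25,"offset":[0,0,-50],"delta_rot":[0,0,0]},{"jaw":-0.25,"offset":[0,0,-105],"delta_rot":[0,0,0]},{"jaw":-0.6,"offset":[-12,12,-145],"delta_rot":[0,0,0.05]},{"jaw":-0.6,"offset":[-45,44,-160],"delta_rot":[0,0,0.15]},{"jaw":-0.6,"offset":[-88,86,-160],"delta_rot":[0,0,0.27]},{"jaw":-0.6,"offset":[-131,128,-160],"delta_rot":[0,0,0.4]},{"jaw":-0.6,"offset":[-174,171,-160],"delta_rot":[0,0,0.52]},{"jaw":-0.6,"offset":[-217.6,214,-160],"delta_rot":[0,0,0.593]},{"jaw":-0.6,"offset":[-217.6,214,-160],"delta_rot":[0,0,0.593]},{"jaw":-0.6,"offset":[-217.6,214,-160],"delta_rot":[0,0,0.593]}]' 20
python3 - <<'E'
from h import *
m=camera_model('wrist'); st(); im=camera('wrist')
import pickle; pickle.dump(m,open('w12.pkl','wb'))
cv2.imwrite('pics/w12.png',cv2.resize(im[:,:,::-1],(768,576),interpolation=cv2.INTER_CUBIC))
E
```

```text
time: 18.18
position: [0.4586, 0.1071, 0.1701]
tool_rot: [[-0.453, -0.892, 0.002], [-0.892, 0.453, 0.0], [-0.001, -0.001, -1.0]]
ft_force: [0.5, 0.9, 0.4]
gripper_width: 0.0735
t 18.18 p [0.4586 0.1071 0.1701] heading -26.909999999999997 tilt [-0.0009 -0.0014] F [0.5 0.9 0.4] w 0.0735
```

View pics/w12.png

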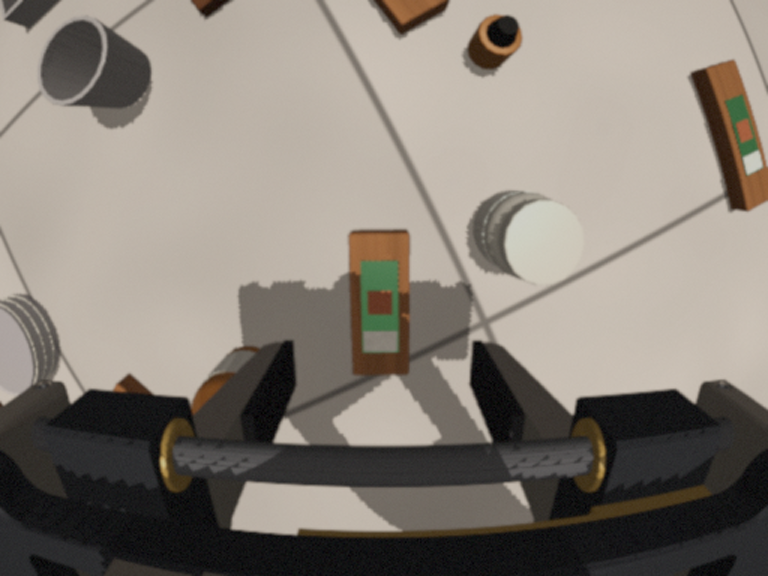

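```bash
python3 - <<'E'
from h import *
import pickle; m=pickle.load(open('w12.pkl','rb'))
def w(p,z): return px2w('wrist',(p[0]+.5)/1.5-.5,(p[1]+.5)/1.5-.5,z,m)[:2]
c=[(349,233),(409,232),(408,374),(352,374)]
P=np.array([w(p,.026) for p in c]); ax=(P[0]+P[1]-P[2]-P[3])/2; wd=(P[0]+P[3]-P[1]-P[2])/2
print(P.mean(0).round(4),np.linalg.norm(ax).round(4),np.linalg.norm(wd).round(4),np.degrees(np.arctan2(ax[1],ax[0])).round(1))
u=ax/np.linalg.norm(ax); g=P.mean(0)+.016*u; print(g); plan((*g,.0095,np.degrees(np.arctan2(ax[1],ax[0]))))
E
```

```text
[0.4455 0.1155] 0.108 0.0426 -26.7
[0.45979623 0.10835788]
off [ -1.7   0.2 160.5] rot [-0.001  0.001 -0.006] deg 0.3 dist 160.0
```

```bash
python3 -m crank '[{"jaw":-0.6,"offset":[-1.7,0,45],"delta_rot":[0,0,0]},{"jaw":-0.6,"offset":[-1.7,0,95],"delta_rot":[0,0,0]},{"jaw":-0.6,"offset":[-1.7,0,135],"delta_rot":[0,0,0]},{"jaw":-0.6,"offset":[-1.7,0,155],"delta_rot":[0,0,0]},{"jaw":-0.6,"offset":[-1.7,0,160],"delta_rot":[0,0,0]},{"jaw":-0.6,"offset":[-1.7,0,160],"delta_rot":[0,0,0]},{"jaw":1,"offset":[-1.7,0,160],"delta_rot":[0,0,0]},{"jaw":1,"offset":[-1.7,0,160],"delta_rot":[0,0,0]},{"jaw":1,"offset":[-1.7,0,160],"delta_rot":[0,0,0]},{"jaw":1,"offset":[-1.7,0,160],"delta_rot":[0,0,0]}]' 20
python3 - <<'E'
from h import *
from clr import *
st()
jar=circ(.446,-.001,.03); amber=circ(.432,.243,.028); beak=circ(.709,.22,.034)
L=dict(jar=jar,drop=drop,Q=Qc,beak=beak); T=dict(amber=amber)
s=read_state();d=s['position'][:2]-c0; x=s['tool_rot'][:,0]
pth=[(d@X,d@Y,90+np.degrees(np.arctan2(x[1],x[0]))),(-.22,.134,-18),(-.14,.10,7),(-.075,.088,7),(-.06,.08,7)]
check(pth,-.016,L,T)
plan(*[(*tow(q),.0096,q[2]) for q in pth[1:]])
E
```

```text
time: 19.48
position: [0.4589, 0.1086, 0.0101]
tool_rot: [[-0.454, -0.891, 0.001], [-0.891, 0.454, 0.0], [-0.001, -0.001, -1.0]]
ft_force: [0.0, -0.9, 6.0]
gripper_width: 0.044
t 19.48 p [0.4589 0.1086 0.0101] heading -26.989999999999995 tilt [-0.0006 -0.0007] F [ 0.  -0.9  6. ] w 0.044
(np.float64(-0.2585046039392942), np.float64(0.1411166001764335), np.float64(-26.98905523596983)) -> (-0.22, 0.134, -18) {'jar': 39, 'drop': 116, 'Q': 113, 'beak': 163, 'amber': 21}
(-0.22, 0.134, -18) -> (-0.14, 0.1, 7) {'jar': 48, 'drop': 74, 'Q': 42, 'beak': 110, 'amber': 41}
(-0.14, 0.1, 7) -> (-0.075, 0.088, 7) {'jar': 56, 'drop': 74, 'Q': 26, 'beak': 81, 'amber': 96}
(-0.075, 0.088, 7) -> (-0.06, 0.08, 7) {'jar': 112, 'drop': 76, 'Q': 18, 'beak': 80, 'amber': 155}
off [-15.6 -35.9   0.5] rot [-0.001  0.001 -0.157] deg 9.0 dist 39.0
off [ -32.2 -121.2    0.6] rot [-0.001  0.    -0.593] deg 34.0 dist 125.0
off [ -58.5 -181.8    0.6] rot [-0.001  0.    -0.593] deg 34.0 dist 191.0
off [ -60.3 -198.8    0.7] rot [-0.001  0.    -0.593] deg 34.0 dist 208.0
```

```bash
python3 -m crank '[{"jaw":1,"offset":[-7,-15,0],"delta_rot":[0,0,-0.06]},{"jaw":1,"offset":[-15,-35,0],"delta_rot":[0,0,-0.15]},{"jaw":1,"offset":[-20,-60,0],"delta_rot":[0,0,-0.28]},{"jaw":1,"offset":[-26,-88,0],"delta_rot":[0,0,-0.42]},{"jaw":1,"offset":[-32,-115,0],"delta_rot":[0,0,-0.56]},{"jaw":1,"offset":[-42,-143,0],"delta_rot":[0,0,-0.593]},{"jaw":1,"offset":[-53,-170,0],"delta_rot":[0,0,-0.593]},{"jaw":1,"offset":[-59,-187,0],"delta_rot":[0,0,-0.593]},{"jaw":1,"offset":[-60.3,-197,0],"delta_rot":[0,0,-0.593]},{"jaw":1,"offset":[-60.3,-197,0],"delta_rot":[0,0,-0.593]}]' 20
python3 - <<'E'
from h import *
m=camera_model('wrist'); st(); im=camera('wrist')
import pickle; pickle.dump(m,open('w13.pkl','wb'))
cv2.imwrite('pics/w13.png',cv2.resize(im[:,:,::-1],(768,576),interpolation=cv2.INTER_CUBIC))
E
```

```text
time: 20.72
position: [0.6623, 0.0726, 0.0099]
tool_rot: [[0.121, -0.993, 0.001], [-0.993, -0.121, -0.0], [0.0, -0.001, -1.0]]
ft_force: [0.9, -0.7, 2.7]
gripper_width: 0.0443
t 20.73 p [0.6623 0.0726 0.0099] heading 6.969999999999999 tilt [ 0.0001 -0.0012] F [ 0.9 -0.7  2.7] w 0.0443
```

View pics/w13.png

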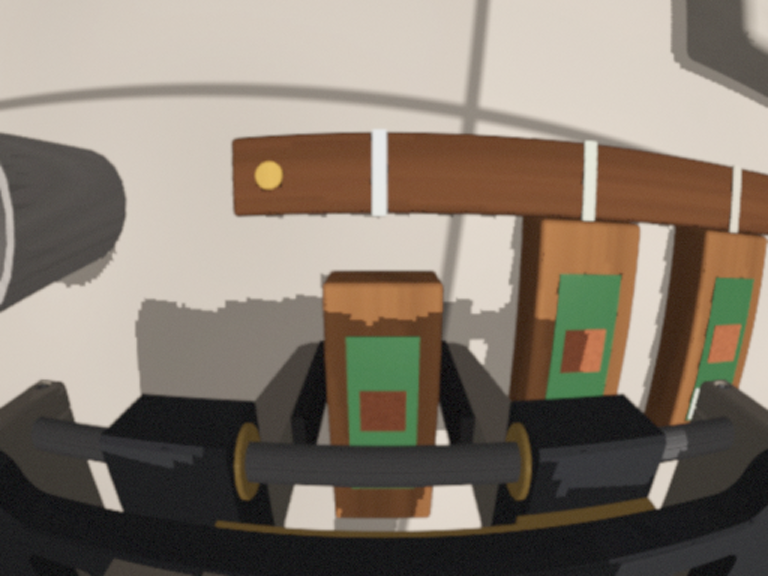

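```bash
python3 - <<'E'
from h import *
import pickle; m=pickle.load(open('w13.pkl','rb'))
def w(p,z): return px2w('wrist',(p[0]+.5)/1.5-.5,(p[1]+.5)/1.5-.5,z,m)[:2]
m0=w((379,213),.02); f=(w((324,281),.026)+w((442,281),.026))/2
R=read_state()['tool_rot']; print(m0,f,'tool', R[:2,:2].T@(m0-f)*1000)
h=np.radians(7);X=np.array([np.cos(h),np.sin(h)]); Y=np.array([-X[1],X[0]])
q=np.array([.7327,0])+.08*Y-read_state()['position'][:2]; print('earlier marks',q@X*1000-39,q@Y*1000)
E
```

```text
[0.72387188 0.08051298] [0.70091483 0.07629416] tool [ -1.39558029 -23.29969398]
earlier marks 22.124134673181004 -0.7342567275636899
```

```bash
python3 -m crank '[{"jaw":1,"offset":[-1.4,-8,0],"delta_rot":[0,0,0]},{"jaw":1,"offset":[-1.4,-16,0],"delta_rot":[0,0,0]},{"jaw":1,"offset":[-1.4,-20,0],"delta_rot":[0,0,0]},{"jaw":1,"offset":[-1.4,-22,0],"delta_rot":[0,0,0]},{"jaw":1,"offset":[-1.4,-23.3,0],"delta_rot":[0,0,0]},{"jaw":1,"offset":[-1.4,-24.3,0],"delta_rot":[0,0,0]},{"jaw":1,"offset":[-1.4,-25.3,0],"delta_rot":[0,0,0]},{"jaw":1,"offset":[-1.4,-25.3,0],"delta_rot":[0,0,0]}]' 20
python3 - <<'E'
from h import *
m=camera_model('wrist'); st(); im=camera('wrist'); 
cv2.imwrite('pics/w14.png',cv2.resize(im[50:200,150:380,::-1],(798,520),interpolation=cv2.INTER_CUBIC))
E
```

```text
time: 21.78
position: [0.6848, 0.0773, 0.0098]
tool_rot: [[0.122, -0.993, -0.003], [-0.993, -0.122, -0.0], [-0.0, 0.003, -1.0]]
ft_force: [-5.4, 0.3, 9.4]
gripper_width: 0.0441
t 21.77 p [0.6848 0.0773 0.0098] heading 6.989999999999995 tilt [-0.      0.0027] F [-5.4  0.3  9.4] w 0.0441
```

View pics/w14.png

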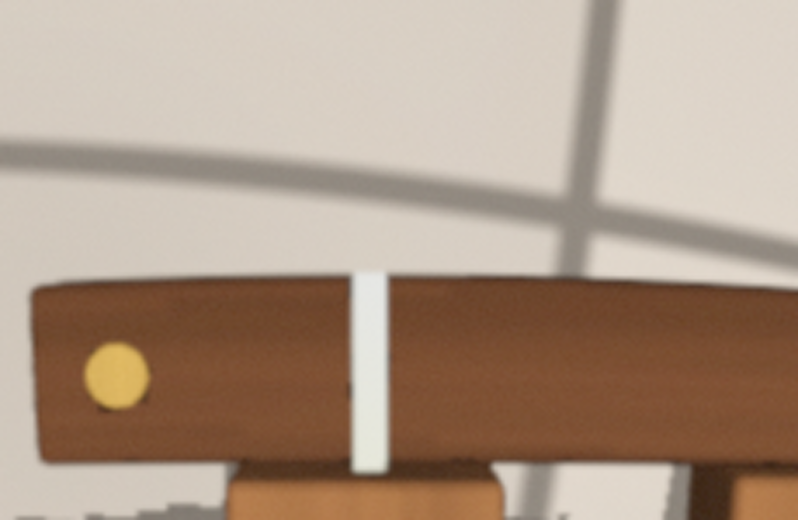

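```bash
python3 -m crank '[{"jaw":1,"offset":[0,-1,0],"delta_rot":[0,0,0]},{"jaw":1,"offset":[0,-1.5,0],"delta_rot":[0,0,0]},{"jaw":1,"offset":[0,-1.5,0],"delta_rot":[0,0,0]},{"jaw":-0.25,"offset":[0,-1.5,0],"delta_rot":[0,0,0]},{"jaw":-0.25,"offset":[0,-1.5,0],"delta_rot":[0,0,0]},{"jaw":-0.25,"offset":[0,-1.5,0],"delta_rot":[0,0,0]},{"jaw":-0.25,"offset":[0,-1.5,-30],"delta_rot":[0,0,0]},{"jaw":-0.25,"offset":[0,-1.5,-70],"delta_rot":[0,0,0]},{"jaw":-0.25,"offset":[0,-1.5,-120],"delta_rot":[0,0,0]},{"jaw":-0.25,"offset":[0,-1.5,-160],"delta_rot":[0,0,0]}]' 20
python3 -m crank '[{"jaw":-0.25,"offset":[50,40,-20],"delta_rot":[0,0,0]},{"jaw":-0.25,"offset":[85,90,-30],"delta_rot":[0,0,0]},{"jaw":-0.25,"offset":[85,130,-30],"delta_rot":[0,0,0]},{"jaw":-0.25,"offset":[85,130,-30],"delta_rot":[0,0,0]},{"jaw":-0.25,"offset":[85,130,-30],"delta_rot":[0,0,0]}]'
python3 - <<'E'
from h import *
m=camera_model('wrist'); st(); im=camera('wrist'); im2=camera('top'); im3=camera('scene')
import pickle; pickle.dump(m,open('w15.pkl','wb'))
cv2.imwrite('pics/w15.png',cv2.resize(im[:,:,::-1],(768,576),interpolation=cv2.INTER_CUBIC))
cv2.imwrite('pics/t15.png',im2[:,:,::-1])
cv2.imwrite('pics/s15.png',cv2.resize(im3[150:330,120:400,::-1],(784,504),interpolation=cv2.INTER_CUBIC))
E
```

```text
time: 23.08
position: [0.6882, 0.0774, 0.1715]
tool_rot: [[0.122, -0.993, 0.001], [-0.993, -0.122, 0.0], [0.0, -0.001, -1.0]]
ft_force: [0.2, 0.7, 0.4]
gripper_width: 0.0574
time: 23.7
position: [0.5701, -0.0227, 0.2]
tool_rot: [[0.121, -0.993, 0.001], [-0.993, -0.121, 0.0], [0.0, -0.001, -1.0]]
ft_force: [0.2, -0.1, 0.2]
gripper_width: 0.058
t 23.7 p [ 0.5701 -0.0227  0.2   ] heading 6.969999999999999 tilt [ 0.0001 -0.0014] F [ 0.2 -0.1  0.2] w 0.058
```

View pics/w15.png

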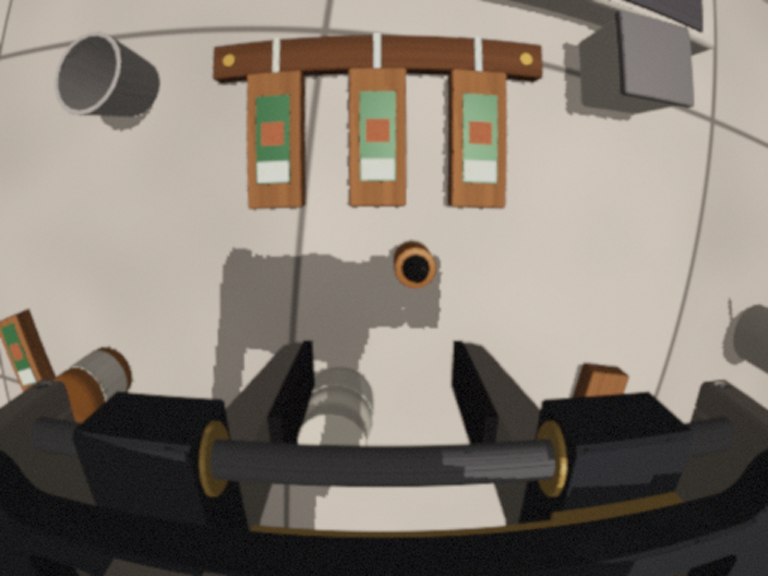

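View pics/s15.png

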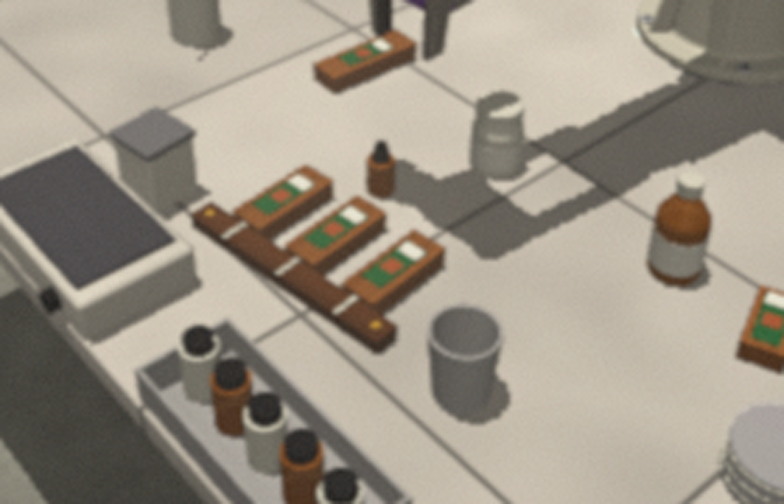

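View pics/t15.png

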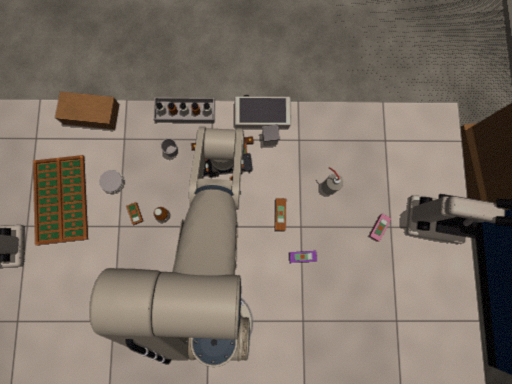

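```bash
python3 - <<'E'
from h import *
im=cv2.imread('pics/w15.png')
cv2.imwrite('pics/w15a.png',cv2.resize(im[25:215,205:550],None,fx=2.3,fy=2.3,interpolation=cv2.INTER_CUBIC))
E
```

```text
(no output)
```

View pics/w15a.png

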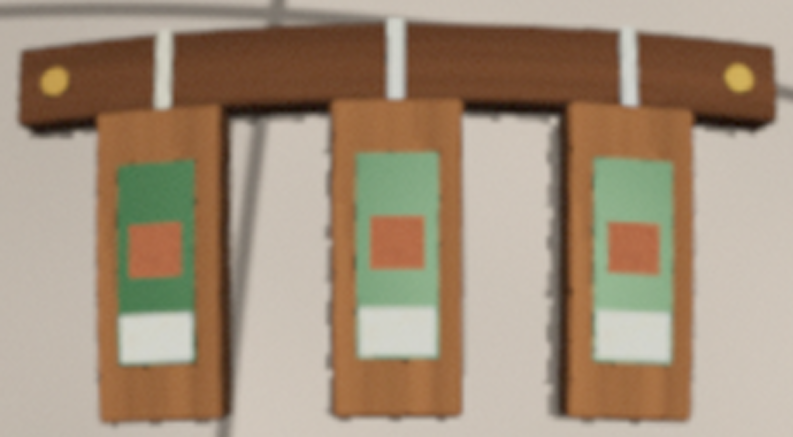

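```bash
python3 - <<'E'
from h import *
import pickle; m=pickle.load(open('w15.pkl','rb'))
def w(p,z): x,y=p[0]/2.3+205,p[1]/2.3+25; return px2w('wrist',(x+.5)/1.5-.5,(y+.5)/1.5-.5,z,m)[:2]
M=[w((629,104),.02),w((396,98),.02),w((163,107),.02)]
d=M[2]-M[0]; yaw=np.arctan2(-d[0],d[1]); X=np.array([np.cos(yaw),np.sin(yaw)]);Y=np.array([-X[1],X[0]]); print('yaw',np.degrees(yaw),np.linalg.norm(d))
C=[[(567,103),(693,108),(691,418),(567,416)],[(332,99),(462,99),(461,414),(333,415)],[(97,111),(221,104),(223,415),(100,419)]]
for i in range(3):
    P=np.array([w(p,.026) for p in C[i]]); ax=(P[0]+P[1]-P[2]-P[3])/2; q=P.mean(0)-M[i]
    print(i,'x',q@X*1000,'y',q@Y*1000,'ang',np.degrees(np.arctan2(ax[1],ax[0])-yaw),'len',np.linalg.norm(ax))
E
```

```text
yaw 7.1012015526128085 0.15903733723042016
0 x -55.71463659805601 y 0.785290717950968 ang -0.11167120648143723 len 0.1076829074844517
1 x -55.43507535291753 y -0.21886893885959546 ang -0.1713897808244153 len 0.10745916293294347
2 x -55.12669990556907 y 0.23525819139021587 ang 0.037548564988775734 len 0.10741002833567713
```

All three carriers measure within about 1 mm and 0.2° of their places. The arm is clear at z = 0.2 m and nothing else looks moved, so I'm handing in.

```bash
python3 - <<'E'
from station import *
print(read_state()['time']); print(hand_in())
E
```

```text
23.85
the job is handed in; nothing more can be done
None
```

The three 110 mm carriers are in a row against the stop strip, one on each mark, and I handed the job in at 23.9 s of the 69 s allowed. I gripped each one lightly across its width and slid it flat along the bench, then pushed it against the strip until the wrist felt 5–9 N.

**Final check (wrist view, jaws open, arm raised to z = 0.2 m):**

| Mark | Off the mark | Out of square | Centre in front of the face (55 mm wanted) |
|---|---|---|---|
| mark0 | 0.8 mm | 0.1° | 55.7 mm |
| mark1 | 0.2 mm | 0.2° | 55.4 mm |
| mark2 | 0.2 mm | under 0.1° | 55.1 mm |

By eye in the last pictures, the short and long carriers, the bottles and jars, and the pink and purple look-alikes stood where they began. I did not measure their positions again.

**What went wrong or disagreed:**
- **Row slip:** the row that released the mark1 carrier carried a leftover 15 mm forward offset, so the tool jogged forward and back. A picture straight after showed the carrier still flush and centred.
- **mark0 nudge:** that carrier first landed about 2 mm off its line, so I backed it off, shifted it and pushed it home again.
- **Regrip:** on its way to mark0 that carrier was also turned and regripped, to get past the long carrier and the wash bottle.
- **Camera difference:** the top and wrist cameras differed by up to about 7 mm in x. Contact with the strip settled that direction.

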